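# Set the mortar bars out to dry

### The arm

A 7-joint arm with a two-finger parallel gripper is mounted at the origin on the work surface. World frame = base frame: x ahead of the robot, y to its left, z up, the work surface at z = 0. Lengths are in m, angles in rad, forces in N, time in s.
With the tool pointing down it reaches from about 0.4 to 0.85 m from the base axis. Payload 10.4 kg.
Tool frame: the origin (TCP) lies midway between the tips of the shut fingers; the grasp point (between the pads) lies 19 mm behind it; x points along the fingers, y is the direction in which the jaws open and shut, and the axes are right-handed (so a half turn about x gives the same grasp; the last joint's range is limited). The gripper opens to 87 mm and grips with 3 to 60 N. Pads are 19 mm wide; open, the fingers measure 117 mm over their backs; the gripper's body (75 mm by 190 mm) begins 51 mm behind the grasp point.
Start: joints at [-0.023, 0.332, -0.065, 1.46, 0.022, 1.35, -0.088], TCP at [0.625, 0, 0.223] pointing down, gripper open.
Joint ranges: [-2.6, 2.6], [-0.5, 2.12], [-1.47, 1.34], [0.16, 2.42], [-1.27, 4.41], [0.06, 2.06], [-2.6, 2.6]. Speed limits (rad/s): [2.22, 2.22, 2.79, 2.79, 3.14, 3.14, 3.14].

### API

Orientations are given as a unit quaternion [x, y, z, w].
In Python, from bench import * gives the robot as it stands.
- The arm moves only by the shell command python3 -m inch 'ROWS' [FORCE]. ROWS is JSON, a list that holds one entry, the list of rows, each a list of 7 numbers: the shift along the world's x, y, z each as a share of 120 mm, from -1 to 1, then the turn, a rotation vector about the world's x, y, z each as a share of 2 pi rad, from -1 to 1, then the closure, from 0 (fully open) to 1 (shut). A call has 1 to 10 rows; each row is the pose to reach, as a shift and turn from the pose commanded when the call began, turning the shorter way round; what a row does not reach only later rows make up. A row lasts 1/10 s, in which the tool goes at most 50 mm and 8.59 degrees, less where a joint would pass 70% of its speed; a pose out of reach is approached as far as the arm can. A call with a number of a shift or a turn outside -1 to 1 is refused whole. A call with a gripper value outside its range is refused whole. The fingers move at their own pace and stop on an object; FORCE is the grip in N (left out, the last holds). Time passes only in rows, so rows that repeat a pose let the fingers close. It gives the time, the measured TCP pose, the force and the opening at its end, in the units of the state.
- read_state(): the state, without advancing time (a new reading comes with each control period).
- camera(name): name is "scene" or "side" or "wrist"; returns the picture (420x560x3 uint8, red, green, blue); there is no depth.
- get_calibration(name): a dict with "fx", "fy", "cx", "cy" (pixels), "xyz" and "attitude" of the camera in the world. Camera axes: x right, y up, looking along -z (the intrinsics and any distortion apply to the point x, -y, -z); pixel columns grow to the right and rows downward; lengths in m; the calibration is good to about 2 mm. A picture is of the moment at which its call begins: read the wrist's pose just before it. get_calibration takes no time and is no camera call; for the wrist camera it gives the pose at the moment of the call.
- close_job(): hands the job in, once; it reports no verdict.
The state is a dict: "time": time; "joint_positions": joint angles; "joint_vel": joint speeds; "joint_torque": joint torques, N m; "ee_pos": TCP position; "eef_rot": TCP orientation; "ft_force": force on the tool from outside, world axes, zero at the start; "torque": the same for the moment, N m; "width": finger opening in m.
Only numpy, scipy, OpenCV 4.12 (cv2) and the standard library are available. Lean on these libraries where they do the work, as an engineer would, in place of code of your own. Each camera call takes 0.05 s, during which the arm holds its last target.

### The job

Set all the mortar bars out to dry on the drying stand: lift the cradle's clamp bail until it stays open by itself and take out the bar it holds, then lean this bar and every bar lying on the bench against the stand's wall, square to it, each with its foot on the bench and up against the stop and with about a finger's width or more between neighbours. Put every broken piece that lies in the stand into the grey tray, and when the cradle is empty swing its clamp bail back down shut. Leave the jar, the steel beaker and the brass weight alone.

Things in the scene. Friction and masses are not known exactly. Their poses are not given: they have to be found in the camera images.
- stand: Fixed drying stand: upright panel (wall) with tiles near its top, 392 long, 210 high; parallel to it a wooden stop batten 26 high, 16 thick. Origin on the bench, mid-length of the stop's inner face; x along the wall, y from stop to wall, z up. Stop face y = 0, wall face y = 140, bare bench between (8 mm high runners beyond |x| = 184). A well-leaned bar is 53 deg up, centre at y = 70, z = 87 mm.
- cradle: Fixed blue cradle, base 320 x 110 x 12 mm (x -150 to 170). Origin on the bench, x along the held bar towards the hinge, z up. The held bar lies along x, centre near (0, 0, 49.5) mm, on two saddles at x = -65 and 65 (22 long, 50 wide, tops at z = 37, side lips to z = 49); free room beside and under it between them.
- clamp (a joint): Clamp bail angle, rad: 0 down on a held bar, -0.06 shut on the empty cradle, grows as the bail is lifted, 1.6 open stop. A spring pulls it shut below 0.8 and carries it open beyond 0.8, where it stays; about 5 N at the grip at either end, less between. It turns about the cradle's y at clamp_hinge.
- clamp_grip (a point): Middle of the bail's black cross rod (10 mm thick, 72 long between two side wires, along the cradle's y). At clamp 0 it is 100 mm from the hinge towards cradle -x and 50 mm above it (50 mm over the held bar's top); it swings up and towards cradle +x on a 112 mm radius.
- clamp_hinge (a point): Middle of the clamp's hinge axis, 62 mm above the bench, at x = 130 mm, y = 0 of the cradle; two blue lugs stand at its sides, tops at z = 76 mm.
- bar1: Mortar bar: plain grey square-section bar 200 x 25 x 25 mm, about 0.28 kg, both ends alike. Origin at its centre, x along its length. This one starts in the cradle, held down near its hinge end by the clamp's rubber pad.
- bar2: Mortar bar: plain grey square-section bar 200 x 25 x 25 mm, about 0.28 kg, both ends alike. Origin at its centre, x along its length. Starts flat on the bench between cradle and stand. Two or three such bars are there (None if absent).
- bar3: Mortar bar: plain grey square-section bar 200 x 25 x 25 mm, about 0.28 kg, both ends alike. Origin at its centre, x along its length. Starts flat on the bench between cradle and stand. Two or three such bars are there (None if absent).
- bar4: Mortar bar: plain grey square-section bar 200 x 25 x 25 mm, about 0.28 kg, both ends alike. Origin at its centre, x along its length. Starts flat on the bench between cradle and stand. Two or three such bars are there (None if absent).
- half1: Broken mortar piece: grey block 40 x 80 x 40 mm (x, y, z), about 0.28 kg, rough on one end, shorter and thicker than a bar. Origin at its centre, y along its length. Starts flat on the bench in the stand, between stop and wall, roughly square to the wall. One or two are there (None if absent).
- half2: Broken mortar piece: grey block 40 x 80 x 40 mm (x, y, z), about 0.28 kg, rough on one end, shorter and thicker than a bar. Origin at its centre, y along its length. Starts flat on the bench in the stand, between stop and wall, roughly square to the wall. One or two are there (None if absent).
- tray: Fixed open grey plastic tray 130 x 190 x 45 mm (x, y, z), walls and floor about 4 mm. Origin at the centre of its underside.
- jar: Bystander: closed clear jar, 60 mm across, 85 mm high. Origin at the centre of its underside. Leave it.
- beaker: Bystander: open steel beaker, 60 mm across, 75 mm high. Origin at the centre of its underside. Leave it.
- weight: Bystander: brass cylinder 44 mm across, 50 mm high. Origin at the centre of its underside. Leave it.
Mind the look-alikes: they are no part of the job. Leave any green look-alike of the half1 alone. What is shaped like the half2 but black is not meant.

How it is judged:
On the way, in this order (a step that is already met when the one before it is completed fails the run):
1. the clamp bail is up and staying open with the bar still lying in the cradle (value of joint clamp above 1.3 rad and distance between bar1 and clamp_hinge below 0.165 m and z of bar1 in the frame of cradle below 0.065 m), for 0.2 s.
2. the bar from the cradle leans against the wall with its foot at the stop (angle between the x axis of bar1 and the z axis of stand, either way round between 0.56 and 0.735 rad and angle between the x axis of bar1 and the x axis of stand, either way round above 1.31 rad and x of bar1 in the frame of stand between -0.185 and 0.185 m and y of bar1 in the frame of stand between 0.06 and 0.08 m and z of bar1 in the frame of stand between 0.077 and 0.098 m and linear speed of bar1 below 0.02 m/s), for 0.2 s.
At the end, for the whole second after the job is handed in: Every bar leans at rest, 48 to 58 degrees up, within 15 degrees of square to the wall, its centre within 10 mm of y = 70, z = 87.5 mm of the stand (foot within about 10 mm of the stop); bar centres 38 mm or more apart; every broken piece in the tray; clamp shut (below 0.1 rad) (all of step 2 and angle between the x axis of bar2 and the z axis of stand, either way round between 0.56 and 0.735 rad and angle between the x axis of each of bar2, bar3, bar4 and the x axis of stand, either way round above 1.31 rad and x of bar2 in the frame of stand between -0.185 and 0.185 m and y of bar2 in the frame of stand between 0.06 and 0.08 m and z of bar2 in the frame of stand between 0.077 and 0.098 m and linear speed of each of bar2, bar3, bar4, half1, half2 below 0.02 m/s and angle between the x axis of bar3 and the z axis of stand, either way round between 0.56 and 0.735 rad and x of bar3 in the frame of stand between -0.185 and 0.185 m and y of bar3 in the frame of stand between 0.06 and 0.08 m and z of bar3 in the frame of stand between 0.077 and 0.098 m and angle between the x axis of bar4 and the z axis of stand, either way round between 0.56 and 0.735 rad and x of bar4 in the frame of stand between -0.185 and 0.185 m and y of bar4 in the frame of stand between 0.06 and 0.08 m and z of bar4 in the frame of stand between 0.077 and 0.098 m and horizontal distance between bar1 and bar2 above 0.038 m and horizontal distance between each of bar1, bar2 and bar3 above 0.038 m and horizontal distance between each of bar1, bar2, bar3 and bar4 above 0.038 m and x of half1 in the frame of tray between -0.06 and 0.06 m and y of half1 in the frame of tray between -0.09 and 0.09 m and z of each of half1, half2 in the frame of tray below 0.08 m and x of half2 in the frame of tray between -0.06 and 0.06 m and y of half2 in the frame of tray between -0.09 and 0.09 m and value of joint clamp below 0.1 rad); the robot touches nothing.
It fails at once if the jar is pushed away or knocked over (distance of jar from where it was at the start of the episode above 0.06 m).
It fails at once if the beaker is pushed away or knocked over (distance of beaker from where it was at the start of the episode above 0.06 m).
It fails at once if the weight is pushed away or knocked over (distance of weight from where it was at the start of the episode above 0.06 m).
Of bar2, bar3, bar4 only 2 to 3 are there at a start; the rules pass over those that are not, and their reading is None.
Of half1, half2 only 1 to 2 are there at a start; the rules pass over those that are not, and their reading is None.
At some moment in a run one of half1, half2 may be knocked a few centimetres aside while the robot is not near it.
Once in a run the grip may slacken for a moment while it holds something.
It also fails if it takes over 210 s, if anything falls off the work surface, if the arm or the gripper's body presses on something with over 40 N, if the wrist force passes 120 N, or if a joint passes its speed limit or range.

## Working session

There is one attempt and no reset: what is moved stays moved. The work goes in short steps, Python scripts to look and compute and a shell command to move; the robot and the scene stay as the last step left them, time stands still between calls to the robot, and variables do not carry over. Pictures are saved under pics/ and viewed, and the job is handed in when it is done.

```bash
ls; mkdir -p pics
python3 - <<'E'
from bench import *
import cv2
print(read_state())
for n in ("scene","side","wrist"):
    print(n,get_calibration(n))
    im=camera(n); cv2.imwrite(f"pics/{n}0.png",im[:,:,::-1])
E
```

```text
pics
{'time': 0.0, 'joint_positions': array([-0.02262147,  0.33288415, -0.06470222,  1.46090533,  0.02160863,
        1.34988404, -0.08851678]), 'joint_vel': array([ 7.75377913e-04,  2.56535481e-04,  6.80466022e-05,  1.70195445e-04,
        1.25906572e-04, -1.58172795e-04,  1.79947090e-03]), 'joint_torque': array([-1.20520472e-04, -6.23245955e+01,  2.44190963e-02, -3.89891267e+01,
       -6.13984605e-02,  3.97891912e-02,  1.87085252e-04]), 'ee_pos': array([6.24633427e-01, 7.23395368e-06, 2.21763452e-01]), 'eef_rot': array([-0.49962937, -0.50033547,  0.50035593, -0.49967875]), 'ft_force': array([-0.53258261, -0.41143533,  0.23902978]), 'torque': array([-0.01490924, -0.00101962, -0.01527966]), 'width': 0.08709049673041039}
scene {'fx': 413.0720785475276, 'fy': 413.0720785475276, 'cx': 283.02319008482857, 'cy': 216.4938201167034, 'xyz': array([0.97404877, 0.68957026, 0.63878717]), 'attitude': array([0.14110593, 0.4464312 , 0.84295138, 0.26499296])}
side {'fx': 457.44484527695613, 'fy': 457.44484527695613, 'cx': 280.14716498841756, 'cy': 207.84119415274807, 'xyz': array([0.40645305, 0.87855724, 0.64627763]), 'attitude': array([-0.02308256,  0.49151755,  0.86818487, -0.06428623])}
wrist {'fx': 309.84259323327774, 'fy': 309.84259323327774, 'cx': 277.377853660989, 'cy': 208.87121842632376, 'xyz': array([0.62379259, 0.08563156, 0.38494089]), 'attitude': array([-1.55047311e-01,  1.19332014e-03,  5.52314623e-04,  9.87906171e-01])}
```

View pics/scene0.png

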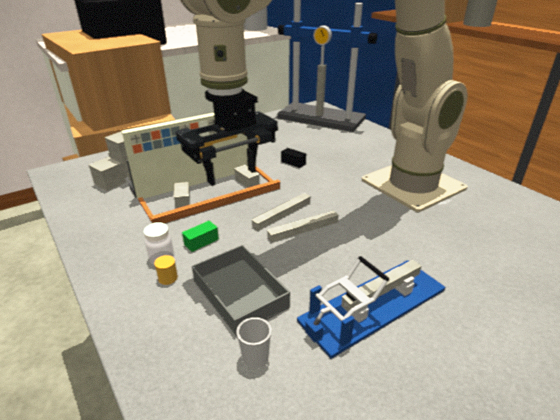

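View pics/side0.png

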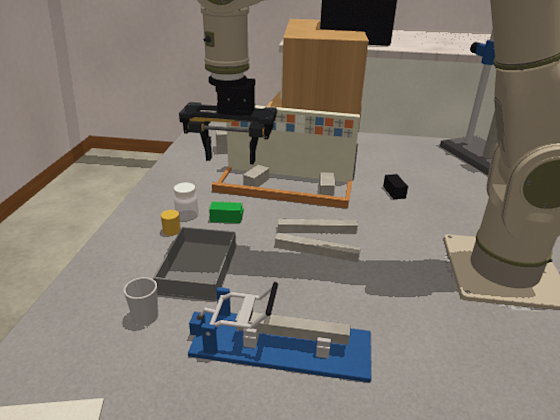

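View pics/wrist0.png

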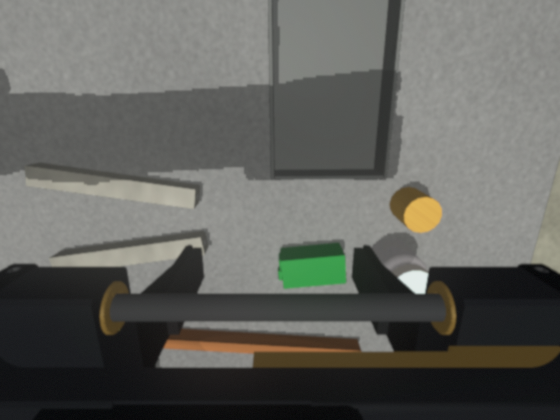

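```bash
cat > h.py <<'E'
import numpy as np, cv2
from scipy.spatial.transform import Rotation as R
from bench import *
def cast(cal,uv,z):
    uv=np.atleast_2d(np.array(uv,float))
    d=np.c_[(uv[:,0]-cal['cx'])/cal['fx'],-(uv[:,1]-cal['cy'])/cal['fy'],-np.ones(len(uv))]
    d=R.from_quat(cal['attitude']).apply(d); o=np.array(cal['xyz'])
    t=(z-o[2])/d[:,2]
    return o+t[:,None]*d
def proj(cal,p):
    p=np.atleast_2d(np.array(p,float))
    q=R.from_quat(cal['attitude']).inv().apply(p-np.array(cal['xyz']))
    return np.c_[cal['cx']+cal['fx']*q[:,0]/-q[:,2], cal['cy']-cal['fy']*q[:,1]/-q[:,2]]
def tri(c1,u1,c2,u2):
    A=[];b=[]
    M=np.zeros((3,3));v=np.zeros(3)
    for c,u in((c1,u1),(c2,u2)):
        d=R.from_quat(c['attitude']).apply([(u[0]-c['cx'])/c['fx'],-(u[1]-c['cy'])/c['fy'],-1]); d/=np.linalg.norm(d)
        P=np.eye(3)-np.outer(d,d); M+=P; v+=P@np.array(c['xyz'])
    return np.linalg.solve(M,v)
def crop(im,x0,y0,x1,y1,s,name):
    c=cv2.resize(im[y0:y1,x0:x1],None,fx=s,fy=s,interpolation=cv2.INTER_CUBIC)
    cv2.imwrite('pics/'+name,c)
E
python3 - <<'E'
from h import *
a=cv2.imread('pics/side0.png'); b=cv2.imread('pics/scene0.png')
crop(a,205,100,365,270,3.5,'s_a.png')   # stand + bars
crop(a,180,275,380,385,4,'s_c.png')
crop(b,120,100,350,250,3.4,'sc_a.png')
crop(b,290,240,450,360,5,'sc_c.png')
E
```

```text
(no output)
```

View pics/s_a.png

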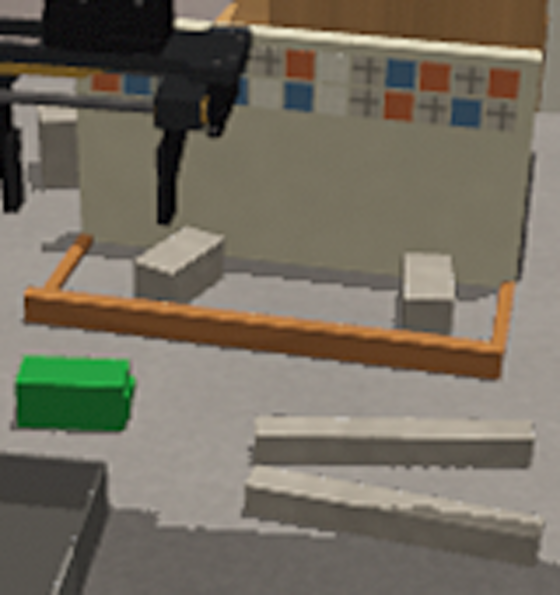

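View pics/s_c.png

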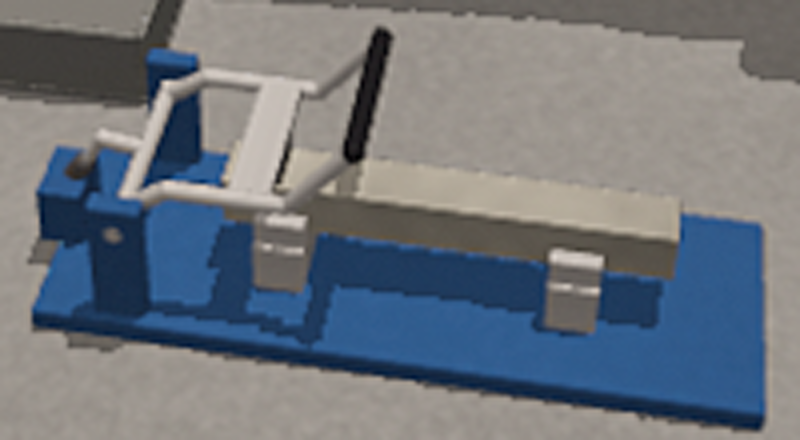

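View pics/sc_a.png

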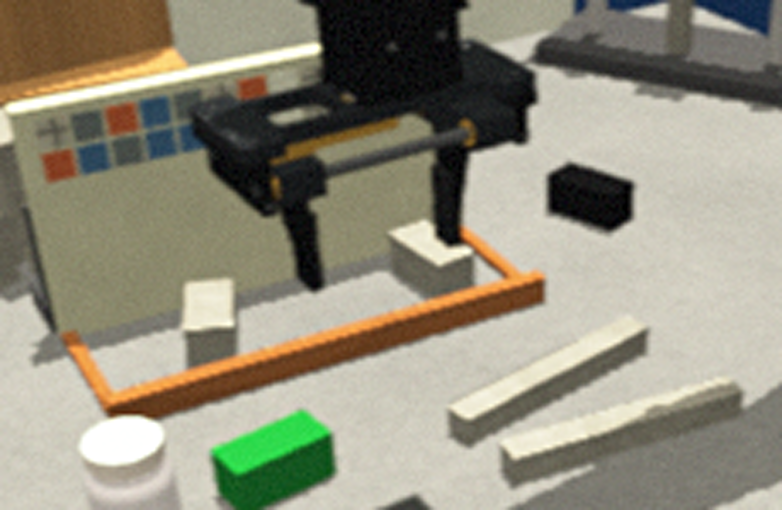

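View pics/sc_c.png

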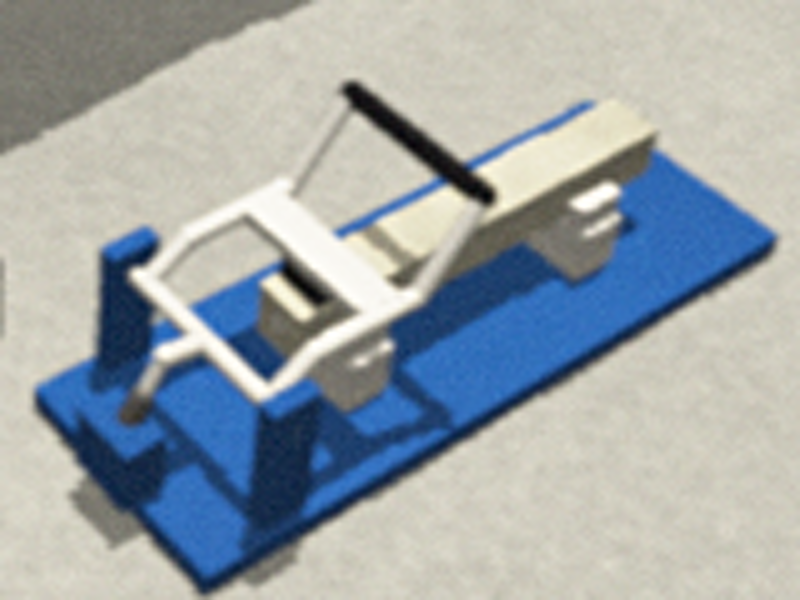

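Run:
```python
from h import *
np.set_printoptions(precision=4,suppress=True)
S=get_calibration('side');C=get_calibration('scene')
sc=lambda p,o,s:[(o[0]+x/s-0.0,o[1]+y/s) for x,y in p]
P=lambda n,c,pts,z:print(n,'\n',cast(c,pts,z))
cs=(180,275);cc=(290,240);as_=(205,100);ac=(120,100)
P('cradle base side  nl, nr, fr',S,sc([(36,318),(765,415),(762,222)],cs,4),.012)
P('cradle base scene hl, hnear, -x corner, ',C,sc([(38,390),(205,580),(775,240)],cc,5),.012)
P('bar1 top side: end corners near, far', S, sc([(679,240),(680,200)],cs,4),.062)
P('bar1 top scene: hinge end 2 corners, far end corner', C, sc([(265,283),(600,102),(657,135)],cc,5),.062)
print('grip',tri(S,sc([(368,95)],cs,4)[0],C,sc([(418,142)],cc,5)[0]))
print('lug near top',tri(S,sc([(118,200)],cs,4)[0],C,sc([(287,393)],cc,5)[0]))
print('lug far top',tri(S,sc([(172,57)],cs,4)[0],C,sc([(130,243)],cc,5)[0]))
P('stop top near edge L,R side',S,sc([(25,290),(500,347)],as_,3.5),.026)
P('stop top scene near edge L,R',C,sc([(112,410),(543,282)],ac,3.4),.026)
P('stop bottom side near',S,sc([(25,315),(498,377)],as_,3.5),0)
P('wall base side L,R',S,sc([(82,232),(519,287)],as_,3.5),0)
P('wall base scene L',C,sc([(58,332)],ac,3.4),0)
P('half A side top (left)',S,sc([(135,262),(184,229),(223,235),(175,272)],as_,3.5),.04)
P('half B side top',S,sc([(405,254),(449,254),(454,302),(400,298)],as_,3.5),.04)
P('half A scene top(left in scene=+x)',C,sc([(185,282),(236,282),(237,325),(183,325)],ac,3.4),.04)
P('half B scene top',C,sc([(390,233),(428,222),(472,250),(430,266)],ac,3.4),.04)
P('barF side top',S,sc([(257,418),(534,424),(533,438),(254,434)],as_,3.5),.025)
P('barN side top',S,sc([(250,468),(543,520),(542,534),(246,486)],as_,3.5),.025)
P('barF scene top',C,sc([(450,408),(635,318),(648,330),(463,420)],ac,3.4),.025)
P('barN scene top',C,sc([(503,448),(728,380),(742,390),(512,461)],ac,3.4),.025)
# tray rim side
P('tray scene rim',C,[(193,265),(240,248),(289,292),(237,322)],.045)
P('tray side rim',S,[(176,230),(236,231),(219,290),(158,283)],.045)
```

```text
cradle base side  nl, nr, fr 
 [[0.6236 0.3514 0.012 ]
 [0.3093 0.3541 0.012 ]
 [0.3069 0.2444 0.012 ]]
cradle base scene hl, hnear, -x corner,  
 [[0.6261 0.2435 0.012 ]
 [0.6301 0.3499 0.012 ]
 [0.3151 0.3572 0.012 ]]
bar1 top side: end corners near, far 
 [[0.3502 0.3104 0.062 ]
 [0.3499 0.2869 0.062 ]]
bar1 top scene: hinge end 2 corners, far end corner 
 [[0.5495 0.2858 0.062 ]
 [0.3588 0.2872 0.062 ]
 [0.3558 0.3154 0.062 ]]
grip [0.487  0.2971 0.1114]
lug near top [0.5875 0.3381 0.0738]
lug far top [0.5864 0.2471 0.0746]
stop top near edge L,R side 
 [[ 0.7418 -0.2484  0.026 ]
 [ 0.3543 -0.2219  0.026 ]]
stop top scene near edge L,R 
 [[ 0.745  -0.2279  0.026 ]
 [ 0.3618 -0.2028  0.026 ]]
stop bottom side near 
 [[ 0.7444 -0.2527  0.    ]
 [ 0.3533 -0.2198  0.    ]]
wall base side L,R 
 [[ 0.7341 -0.4145  0.    ]
 [ 0.3366 -0.3768  0.    ]]
wall base scene L 
 [[ 0.731  -0.4085  0.    ]]
half A side top (left) 
 [[ 0.6577 -0.2871  0.04  ]
 [ 0.6288 -0.3562  0.04  ]
 [ 0.5937 -0.3507  0.04  ]
 [ 0.6218 -0.2752  0.04  ]]
half B side top 
 [[ 0.4366 -0.3425  0.04  ]
 [ 0.3997 -0.
[... 371 characters left out ...]
.089   0.025 ]
 [ 0.3289 -0.1151  0.025 ]
 [ 0.3298 -0.0962  0.025 ]
 [ 0.5267 -0.0676  0.025 ]]
barN side top 
 [[ 0.5235 -0.0248  0.025 ]
 [ 0.3242  0.0029  0.025 ]
 [ 0.325   0.0187  0.025 ]
 [ 0.5231 -0.003   0.025 ]]
barF scene top 
 [[ 0.5306 -0.0837  0.025 ]
 [ 0.3318 -0.1088  0.025 ]
 [ 0.3347 -0.0872  0.025 ]
 [ 0.5308 -0.0644  0.025 ]]
barN scene top 
 [[ 0.5256 -0.017   0.025 ]
 [ 0.3295  0.0087  0.025 ]
 [ 0.3299  0.0257  0.025 ]
 [ 0.529   0.0001  0.025 ]]
tray scene rim 
 [[0.7414 0.0151 0.045 ]
 [0.6275 0.0221 0.045 ]
 [0.6177 0.202  0.045 ]
 [0.7427 0.2103 0.045 ]]
tray side rim 
 [[0.7533 0.0285 0.045 ]
 [0.6147 0.009  0.045 ]
 [0.6029 0.216  0.045 ]
 [0.7269 0.2152 0.045 ]]
```

```bash
python3 - <<'E'
from h import *
print(R.from_quat(read_state()['eef_rot']).as_matrix().round(3))
E
python3 -m inch '[[[-0.4,0.85,0,0,0,0,0],[-0.4,0.85,0,0,0,0,0],[-0.4,0.85,0,0,0,0,0]]]'
python3 -m inch '[[[-0.4,0.85,0,0,0,0,0],[-0.4,0.85,0,0,0,0,0],[-0.4,0.85,0,0,0,0,0]]]'
python3 -m inch '[[[-0.35,0.78,-0.2,0,0,0,0.3],[-0.35,0.78,-0.2,0,0,0,0.3],[-0.35,0.78,-0.2,0,0,0,0.3],[-0.35,0.78,-0.2,0,0,0,0.3],[-0.35,0.78,-0.2,0,0,0,0.3]]]'
python3 - <<'E'
from h import *
for n in ("side","wrist"):
    im=camera(n); cv2.imwrite(f"pics/{n}1.png",im[:,:,::-1])
E
```

```text
[[-0.001  1.    -0.   ]
 [-0.    -0.    -1.   ]
 [-1.    -0.001  0.   ]]
time: 0.45
ee_pos: [0.5746, 0.1083, 0.2226]
eef_rot: [0.499, 0.503, -0.498, 0.501]
ft_force: [0.2, 0.9, 0.7]
width: 0.0869
time: 0.75
ee_pos: [0.526, 0.21, 0.2226]
eef_rot: [0.498, 0.503, -0.498, 0.501]
ft_force: [-0.9, 0.4, 0.3]
width: 0.0871
time: 1.25
ee_pos: [0.4879, 0.2963, 0.1986]
eef_rot: [-0.5, -0.499, 0.5, -0.5]
ft_force: [-0.2, -0.7, -0.1]
width: 0.0623
```

View pics/side1.png

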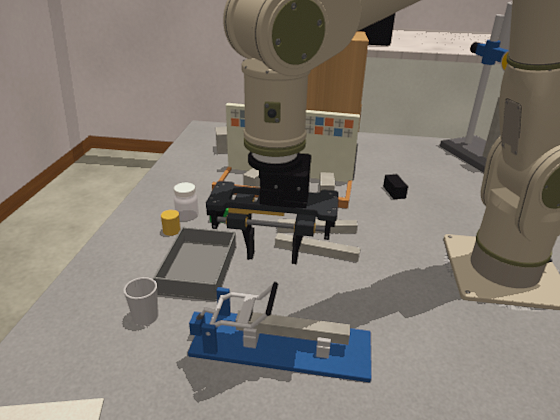

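View pics/wrist1.png

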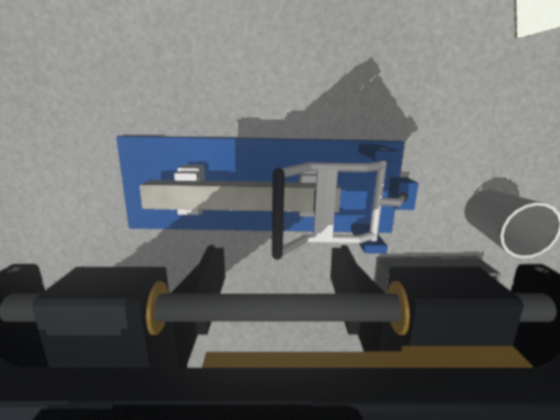

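Run:
```python
from h import *
W=get_calibration('wrist');print(W['xyz'],read_state()['ee_pos'])
print('rod ends,c',cast(W,[(278,172),(277,256),(278,213)],.112))
print('bar corners',cast(W,[(142,185),(142,209)],.062))
print('base',cast(W,[(120,136),(128,229),(403,138)],.012))
```

```text
[0.48725411 0.38162233 0.36188291] [0.48819541 0.2959532  0.19881187]
rod ends,c [[0.48752223 0.33272606 0.112     ]
 [0.48653026 0.25700139 0.112     ]
 [0.48747515 0.29742422 0.112     ]]
bar corners [[0.35258226 0.31013538 0.062     ]
 [0.34917916 0.28511292 0.062     ]]
base [[0.31338751 0.35366112 0.012     ]
 [0.30572014 0.24358502 0.012     ]
 [0.62576822 0.35090894 0.012     ]]
```

```bash
python3 -m inch '[[[0,0,-0.88,0,0,0,0.3],[0,0,-0.88,0,0,0,0.3],[0,0,-0.88,0,0,0,0.3],[0,0,-0.88,0,0,0,1],[0,0,-0.88,0,0,0,1],[0,0,-0.88,0,0,0,1],[0,0,-0.88,0,0,0,1],[0,0,-0.88,0,0,0,1],[0,0,-0.88,0,0,0,1]]]' 20
python3 - <<'E'
from h import *
for n in ("side",):
    im=camera(n); crop(im[:,:,::-1],170,150,390,390,3,'s2.png')
E
```

```text
time: 2.25
ee_pos: [0.4872, 0.2978, 0.0935]
eef_rot: [0.5, 0.5, -0.5, 0.5]
ft_force: [0.3, 0.8, 0.3]
width: 0.0208
```

View pics/s2.png

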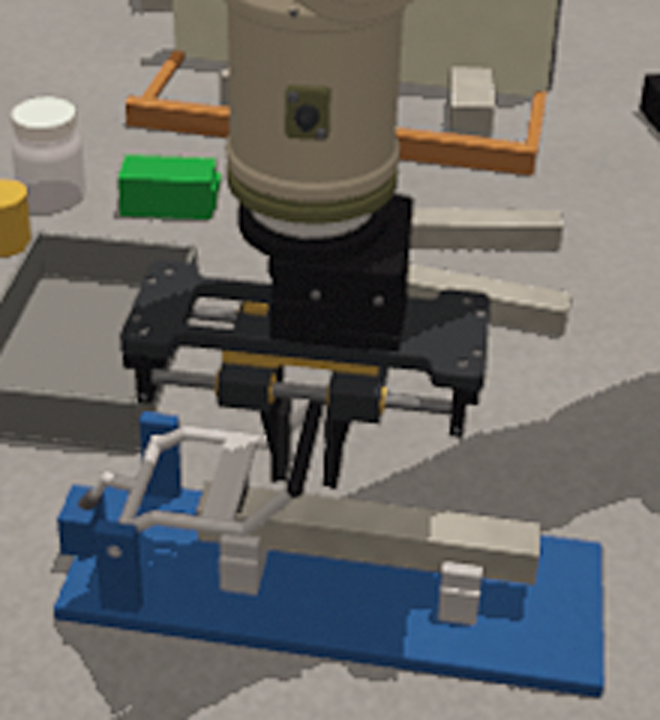

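```bash
python3 -m inch '[[[0,0,0,0,0,0,1],[0,0,0,0,0,0,1],[0.04,0.08,0.08,0,0,0,1]]]'
E=1
python3 - <<'E'
from h import *
s=read_state();print(s['ee_pos'],s['ft_force'],s['width'])
E
```

```text
time: 2.6
ee_pos: [0.4916, 0.2999, 0.0998]
eef_rot: [-0.497, -0.497, 0.505, -0.501]
ft_force: [0.1, -28.7, -6.9]
width: 0.0095
[0.49162569 0.29985812 0.09979144] [  0.1224955  -28.661411    -6.91179823] 0.009471295734780453
```

The last row had an accidental 0.08 in y, so I'm taking that shift out.

```bash
python3 -m inch '[[[0,-0.08,0,0,0,0,1],[0,-0.08,0,0,0,0,1],[0.06,-0.08,0.08,0,0,0,1]]]'
```

```text
time: 2.9
ee_pos: [0.4985, 0.2992, 0.1108]
eef_rot: [0.5, 0.501, -0.499, 0.5]
ft_force: [4.7, 8.2, -10.5]
width: 0.0091
```

```bash
python3 -m inch '[[[0.06,0,0.07,0,0,0,1],[0.125,0,0.13,0,0,0,1],[0.2,0,0.19,0,0,0,1],[0.28,0,0.24,0,0,0,1],[0.365,0,0.28,0,0,0,1],[0.45,0,0.315,0,0,0,1],[0.54,0,0.335,0,0,0,1],[0.635,0,0.35,0,0,0,1]]]'
python3 -m inch '[[[0.09,0,0.01,0,0,0,1],[0.185,0,0.005,0,0,0,1],[0.28,0,-0.01,0,0,0,1],[0.37,0,-0.033,0,0,0,1],[0.46,0,-0.06,0,0,0,1],[0.46,0,-0.06,0,0,0,1]]]'
python3 - <<'E'
from h import *
for n in ("side",):
    im=camera(n); crop(im[:,:,::-1],170,150,390,390,3,'s3.png')
E
```

```text
time: 3.7
ee_pos: [0.5759, 0.2978, 0.1552]
eef_rot: [0.5, 0.5, -0.5, 0.5]
ft_force: [-0.7, 0.4, 1.6]
width: 0.009
time: 4.3
ee_pos: [0.632, 0.2967, 0.1456]
eef_rot: [-0.5, -0.499, 0.501, -0.5]
ft_force: [4.2, -1.6, -2.1]
width: 0.0095
```

View pics/s3.png

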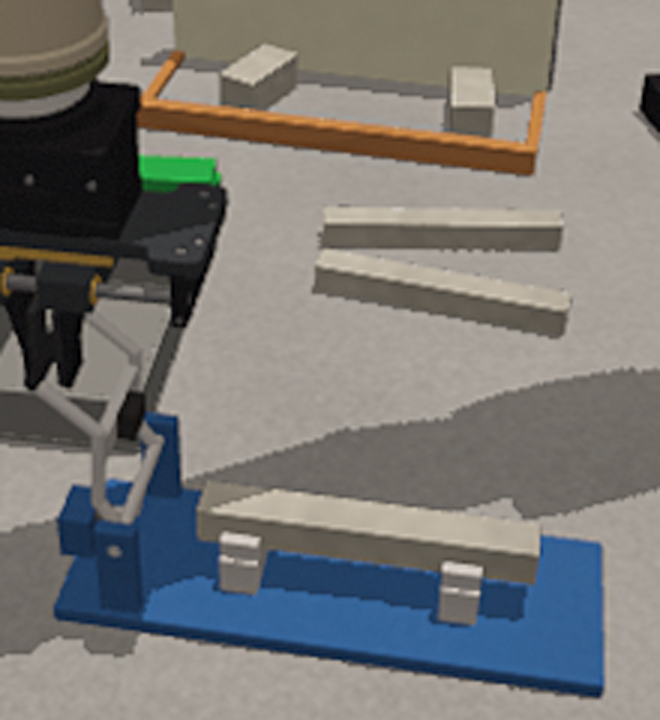

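```bash
python3 -m inch '[[[0,0,0,0,0,0,0.6],[0,0,0,0,0,0,0.3],[0,0,0,0,0,0,0.2],[0,0,0.4,0,0,0,0.1],[0,0,0.9,0,0,0,0],[0,0,0.9,0,0,0,0]]]'
python3 -m inch '[[[0,-1,0,0,0,0,0],[0,-1,0,0,0,0,0],[0,-1,0,0,0,0,0]]]'
python3 -m inch '[[[0,-1,0,0,0,0,0],[0,-1,0,0,0,0,0],[0,-1,0,0,0,0,0]]]'
python3 -m inch '[[[0,-1,0,0,0,0,0],[0,-1,0,0,0,0,0],[0,-1,0,0,0,0,0],[0,-1,0,0,0,0,0]]]'
python3 - <<'E'
from h import *
W=get_calibration('wrist');print(W['xyz'],read_state()['ee_pos'])
for n in ("side","wrist","scene"):
    im=camera(n); cv2.imwrite(f"pics/{n}4.png",im[:,:,::-1])
E
```

```text
time: 4.95
ee_pos: [0.6313, 0.2998, 0.2627]
eef_rot: [0.503, 0.5, -0.496, 0.501]
ft_force: [-0.1, 0.5, -0.3]
width: 0.0492
time: 5.25
ee_pos: [0.6307, 0.1726, 0.2558]
eef_rot: [-0.501, -0.498, 0.501, -0.5]
ft_force: [1.1, -0.3, -0.2]
width: 0.0731
time: 5.55
ee_pos: [0.6301, 0.0523, 0.2557]
eef_rot: [-0.501, -0.498, 0.501, -0.499]
ft_force: [0.9, -1.4, -0.3]
width: 0.0859
time: 5.95
ee_pos: [0.6299, -0.0663, 0.2554]
eef_rot: [-0.501, -0.498, 0.501, -0.499]
ft_force: [0.6, -0.3, -0.1]
width: 0.0869
[0.62922971 0.01951024 0.41839845] [ 0.62990743 -0.06626193  0.25539712]
```

View pics/side4.png

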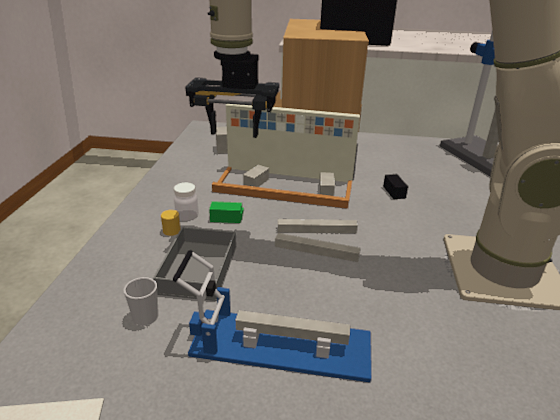

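View pics/wrist4.png

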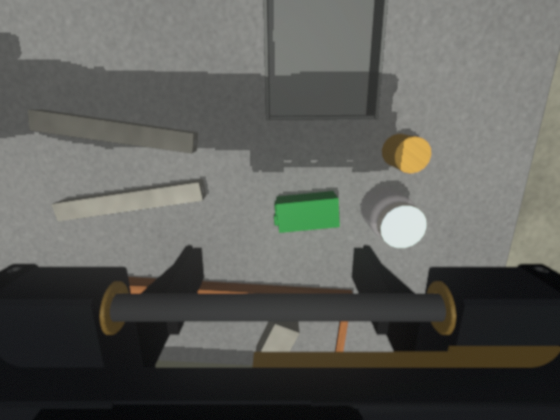

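View pics/scene4.png

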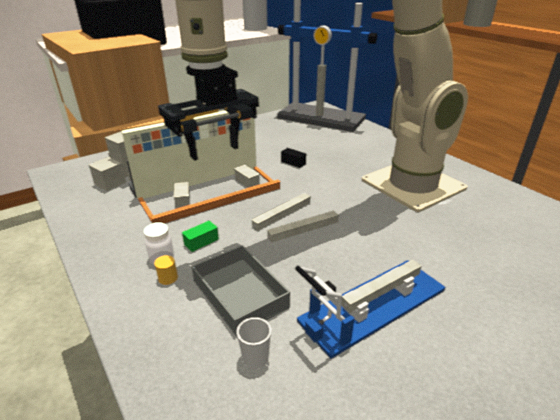

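```bash
python3 -m inch '[[[0,-1,0,0,0,-0.061,0],[0,-1,0,0,0,-0.061,0],[0,-1,0,0,0,-0.061,0]]]'
python3 -m inch '[[[0,-1,0,0,0,0,0],[0,-1,0,0,0,0,0],[0,-1,0,0,0,0,0]]]'
python3 -m inch '[[[0,0,-1,0,0,0,0],[0,0,-1,0,0,0,0],[0,0,-1,0,0,0,0],[0,0,-1,0,0,0,0]]]'
python3 - <<'E'
from h import *
W=get_calibration('wrist');print(W['xyz'],read_state()['ee_pos'])
for n in ("side","wrist","scene"):
    im=camera(n); cv2.imwrite(f"pics/{n}5.png",im[:,:,::-1])
    if n=='side': crop(im[:,:,::-1],180,100,380,220,4,'s5.png')
E
```

```text
time: 6.4
ee_pos: [0.6298, -0.1859, 0.255]
eef_rot: [-0.587, -0.393, 0.588, -0.394]
ft_force: [-0.0, -0.6, -0.2]
width: 0.0866
time: 6.7
ee_pos: [0.6296, -0.306, 0.2547]
eef_rot: [-0.586, -0.395, 0.587, -0.395]
ft_force: [-0.3, -0.9, 0.3]
width: 0.087
time: 7.1
ee_pos: [0.6294, -0.2989, 0.1309]
eef_rot: [-0.585, -0.399, 0.586, -0.394]
ft_force: [0.5, 0.3, 0.5]
width: 0.0872
[ 0.66073942 -0.2199779   0.29406421] [ 0.62943301 -0.29891812  0.13087478]
```

View pics/s5.png

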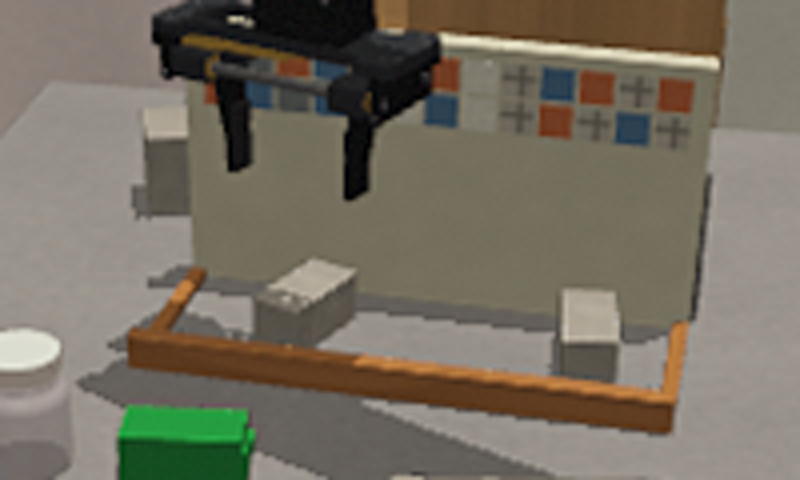

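View pics/wrist5.png

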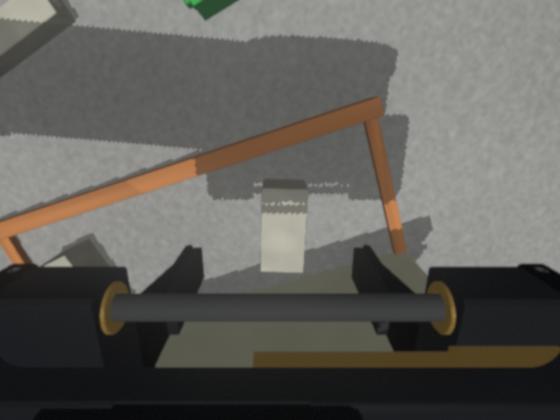

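View pics/scene5.png

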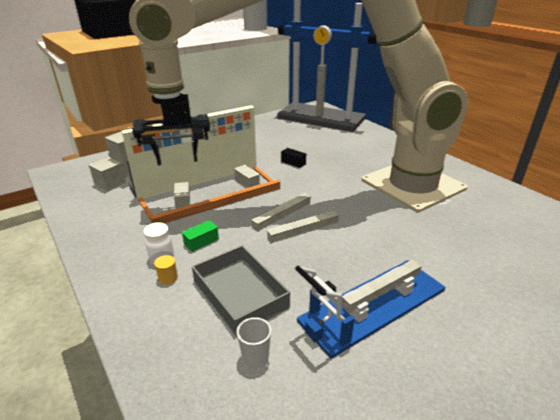

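```bash
python3 - <<'E'
from h import *
np.set_printoptions(precision=4,suppress=True)
s=read_state();print(s['ee_pos'],s['ft_force'],s['joint_positions'])
W=get_calibration('wrist')
print('half top',cast(W,[(262,214),(306,214),(304,272),(262,271)],.04), 'bottom near',cast(W,[(264,180),(306,180)],0))
a=cast(W,[(0,220),(378,98),(384,112),(0,234)],.026);print(a, np.degrees(np.arctan2(a[1,1]-a[0,1],a[1,0]-a[0,0])),np.degrees(np.arctan2(a[2,1]-a[3,1],a[2,0]-a[3,0])))
print(cast(W,[(385,118),(402,246)],.008))
E
python3 -m inch '[[[0,0,0,0,0,0,0],[0,0,0,0,0,0,0]]]'
```

```text
[ 0.632  -0.3016  0.1372] [-0.5387 -0.2688  0.4259] [ 0.332   0.5439  0.0705  1.3476 -0.0391  1.2485  0.0229]
half top [[ 0.6168 -0.2992  0.04  ]
 [ 0.6531 -0.3138  0.04  ]
 [ 0.6313 -0.3674  0.04  ]
 [ 0.5949 -0.3516  0.04  ]] bottom near [[ 0.6254 -0.2791  0.    ]
 [ 0.664  -0.2945  0.    ]]
[[ 0.3837 -0.2172  0.026 ]
 [ 0.7437 -0.2451  0.026 ]
 [ 0.7453 -0.2577  0.026 ]
 [ 0.3748 -0.2289  0.026 ]] -4.432160305038734 -4.450687156831946
[[ 0.7502 -0.2654  0.008 ]
 [ 0.7319 -0.3947  0.008 ]]
time: 7.45
ee_pos: [0.6313, -0.3025, 0.1368]
eef_rot: [0.587, 0.395, -0.585, 0.396]
ft_force: [-0.1, -0.1, 0.4]
width: 0.0871
```

Run:
```python
from h import *
a=cv2.imread('pics/wrist5.png'); crop(a,180,80,430,280,3,'w5.png')
```

```text
(no output)
```

View pics/w5.png

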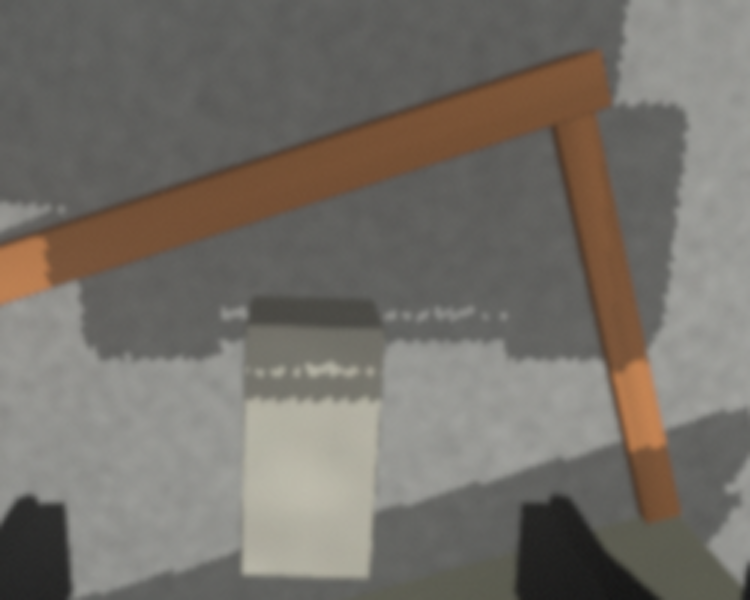

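Run:
```python
from h import *
np.set_printoptions(precision=4,suppress=True)
s=read_state();print(s['ee_pos'])
W=get_calibration('wrist')
h=cast(W,[(262,188.7),(307.7,188.7),(303.3,272),(261,271.3)],.04);print(h,h.mean(0), 'bottom near',cast(W,[(263,179.3),(306,180.3)],0))
print('inner top',cast(W,[(383.3,115),(206.7,173.3)],.026),'outer',cast(W,[(380,96.7),(180,162)],.026))
print('inner bottom?wall-runner corner',cast(W,[(396,252),(407,251)],.008))
```

```text
[ 0.6313 -0.3025  0.1368]
[[ 0.6251 -0.2788  0.04  ]
 [ 0.6617 -0.2935  0.04  ]
 [ 0.63   -0.3679  0.04  ]
 [ 0.5932 -0.3523  0.04  ]] [ 0.6275 -0.3231  0.04  ] bottom near [[ 0.6242 -0.2789  0.    ]
 [ 0.6632 -0.2957  0.    ]]
inner top [[ 0.7433 -0.2609  0.026 ]
 [ 0.5827 -0.2502  0.026 ]] outer [[ 0.7448 -0.2458  0.026 ]
 [ 0.5653 -0.2322  0.026 ]]
inner bottom?wall-runner corner [[ 0.7234 -0.3998  0.008 ]
 [ 0.7343 -0.403   0.008 ]]
```

```bash
python3 -m inch '[[[0.015,-0.05,-1,0,0,0,0],[0.015,-0.05,-1,0,0,0,0],[0.015,-0.05,-1,0,0,0,0],[0.015,-0.05,-1,0,0,0,0]]]'
python3 -m inch '[[[0,0,-0.05,0,0,0,0],[0,0,-0.05,0,0,0,1],[0,0,-0.05,0,0,0,1],[0,0,-0.05,0,0,0,1],[0,0,-0.05,0,0,0,1],[0,0,-0.05,0,0,0,1],[0,0,-0.05,0,0,0,1]]]' 35
python3 -m inch '[[[0,0,0,0,0,0,1],[0,0,0,0,0,0,1],[0,0.02,0.3,0,0,0,1],[0,0.05,0.6,0,0,0,1],[0,0.1,1,0,0,0,1],[0,0.1,1,0,0,0,1],[0,0.1,1,0,0,0,1]]]'
```

```text
time: 7.85
ee_pos: [0.6301, -0.3076, 0.0116]
eef_rot: [-0.585, -0.397, 0.587, -0.394]
ft_force: [0.3, 0.4, 0.3]
width: 0.087
time: 8.55
ee_pos: [0.6323, -0.3084, 0.0091]
eef_rot: [0.586, 0.396, -0.586, 0.396]
ft_force: [-0.1, -0.3, -0.0]
width: 0.047
time: 9.25
ee_pos: [0.6326, -0.2964, 0.1298]
eef_rot: [0.586, 0.395, -0.586, 0.396]
ft_force: [-0.7, 0.7, -3.9]
width: 0.0397
```

```bash
python3 -m inch '[[[0.1,0.9,0.2,0,0,0.061,1],[0.1,0.9,0.2,0,0,0.061,1],[0.1,0.9,0.2,0,0,0.061,1],[0.1,0.9,0.2,0,0,0.061,1]]]'
python3 -m inch '[[[0.1,0.9,0,0,0,0,1],[0.1,0.9,0,0,0,0,1],[0.1,0.9,0,0,0,0,1]]]'
python3 -m inch '[[[0.1,0.9,0,0,0,0,1],[0.1,0.9,0,0,0,0,1],[0.1,0.9,0,0,0,0,1]]]'
python3 -m inch '[[[0.12,0.43,-0.5,0,0,0,1],[0.12,0.43,-0.5,0,0,0,1],[0.12,0.43,-0.5,0,0,0,1]]]'
python3 - <<'E'
from h import *
np.set_printoptions(precision=4,suppress=True)
for n in ("side","scene"):
    im=camera(n); cv2.imwrite(f"pics/{n}6.png",im[:,:,::-1])
    print(read_state()['width'],read_state()['ee_pos'])
E
```

```text
time: 9.65
ee_pos: [0.6442, -0.1843, 0.1513]
eef_rot: [0.498, 0.503, -0.498, 0.501]
ft_force: [-0.8, -0.7, -3.0]
width: 0.0398
time: 9.95
ee_pos: [0.6559, -0.0729, 0.1508]
eef_rot: [0.499, 0.503, -0.498, 0.5]
ft_force: [0.1, -0.1, -2.6]
width: 0.0397
time: 10.25
ee_pos: [0.6673, 0.0352, 0.1508]
eef_rot: [0.499, 0.503, -0.498, 0.5]
ft_force: [-0.8, 1.5, -2.9]
width: 0.0398
time: 10.55
ee_pos: [0.6794, 0.0819, 0.0865]
eef_rot: [0.497, 0.503, -0.502, 0.498]
ft_force: [0.3, -0.1, -3.7]
width: 0.0396
0.0396198805521137 [0.6806 0.0795 0.0889]
0.039903749291255536 [0.6818 0.0778 0.0909]
```

View pics/side6.png

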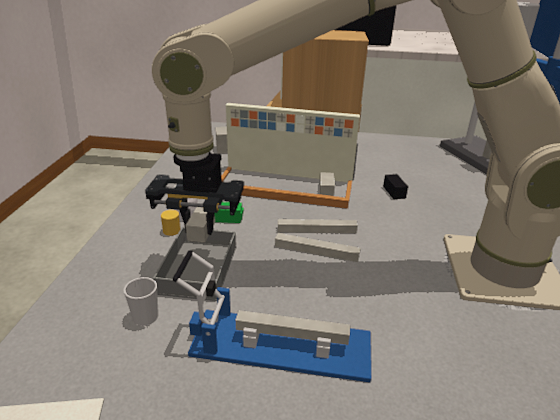

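View pics/scene6.png

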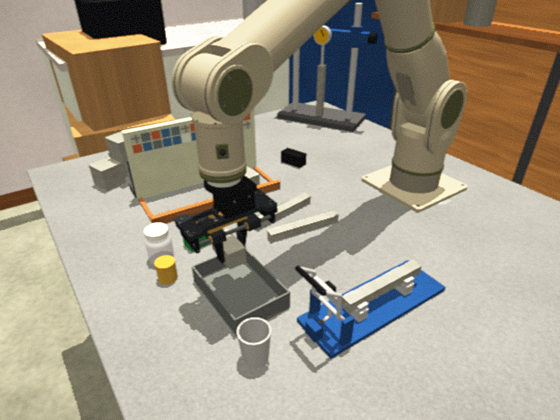

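```bash
python3 -m inch '[[[0,0.07,0,0,0,0,1],[0,0.07,-0.3,0,0,0,1],[0,0.07,-0.6,0,0,0,1],[0,0.07,-0.6,0,0,0,1],[0,0.07,-0.6,0,0,0,0.35],[0,0.07,-0.6,0,0,0,0.35],[0,0.07,-0.6,0,0,0,0.35],[0,0.07,-0.6,0,0,0,0.35],[0,0.07,0.4,0,0,0,0.35],[0,0.07,0.9,0,0,0,0]]]'
python3 - <<'E'
from h import *
np.set_printoptions(precision=4,suppress=True)
for n in ("side","scene"):
    im=camera(n); cv2.imwrite(f"pics/{n}7.png",im[:,:,::-1])
s=read_state();print(s['width'],s['ee_pos'],s['joint_positions'])
E
```

```text
time: 11.65
ee_pos: [0.6817, 0.0875, 0.1217]
eef_rot: [-0.499, -0.5, 0.501, -0.5]
ft_force: [1.6, -0.3, 1.1]
width: 0.0597
0.06586690005610739 [0.687  0.0884 0.1304] [-0.1117  0.5289 -0.1175  1.3821  0.0636  1.2206 -0.2347]
```

View pics/scene7.png

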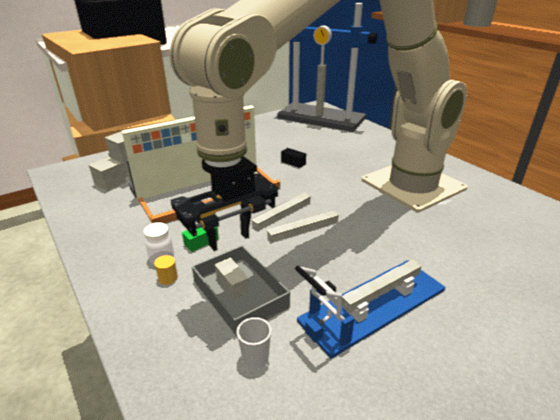

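View pics/side7.png

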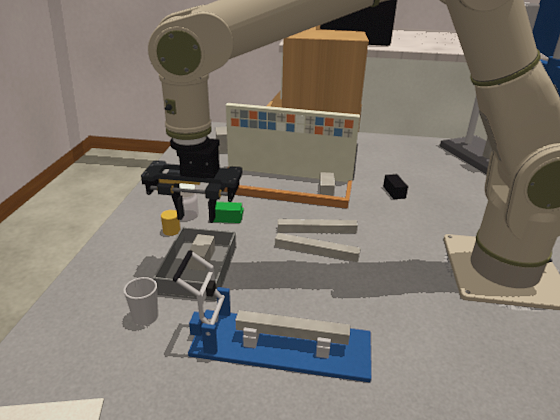

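```bash
python3 -m inch '[[[-0.2,-0.2,0.4,0,0,0,0],[-0.55,-0.8,0.4,0,0,0,0],[-0.55,-0.8,0.4,0,0,0,0],[-0.55,-0.8,0.4,0,0,0,0]]]'
python3 -m inch '[[[-0.55,-0.8,0,0,0,0,0],[-0.55,-0.8,0,0,0,0,0],[-0.55,-0.8,0,0,0,0,0]]]'
python3 -m inch '[[[-0.55,-0.8,0,0,0,0,0],[-0.55,-0.8,0,0,0,0,0],[-0.55,-0.8,0,0,0,0,0]]]'
python3 -m inch '[[[-0.55,-0.6,-0.2,0,0,0,0],[-0.55,-0.6,-0.2,0,0,0,0],[-0.55,-0.6,-0.2,0,0,0,0],[-0.55,-0.6,-0.2,0,0,0,0]]]'
python3 - <<'E'
from h import *
np.set_printoptions(precision=4,suppress=True)
for n in ("wrist","scene","side"):
    im=camera(n); cv2.imwrite(f"pics/{n}8.png",im[:,:,::-1])
s=read_state();print(s['width'],s['ee_pos'],s['joint_positions'],get_calibration('wrist'))
E
```

```text
time: 12.15
ee_pos: [0.6155, -0.0151, 0.171]
eef_rot: [-0.502, -0.497, 0.502, -0.499]
ft_force: [1.3, -0.3, 0.2]
width: 0.0862
time: 12.45
ee_pos: [0.5485, -0.1094, 0.1698]
eef_rot: [-0.501, -0.498, 0.502, -0.499]
ft_force: [1.2, -1.6, -0.2]
width: 0.0869
time: 12.75
ee_pos: [0.4822, -0.2049, 0.1697]
eef_rot: [-0.501, -0.498, 0.502, -0.499]
ft_force: [0.7, -0.1, -1.2]
width: 0.0869
time: 13.15
ee_pos: [0.4185, -0.2729, 0.1454]
eef_rot: [0.501, 0.499, -0.5, 0.5]
ft_force: [1.0, 0.4, -0.1]
width: 0.0872
0.08673013017814825 [ 0.42   -0.2713  0.1455] [ 0.3982  0.1156  0.09    1.8911 -0.0119  1.1343  0.4949] {'fx': 309.84259323327774, 'fy': 309.84259323327774, 'cx': 277.377853660989, 'cy': 208.87121842632376, 'xyz': array([ 0.4185, -0.1857,  0.3086]), 'attitude': array([-0.1551, -0.0002,  0.0014,  0.9879])}
```

View pics/wrist8.png

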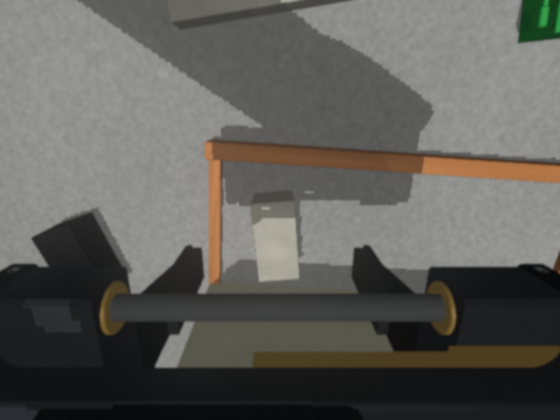

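View pics/side8.png

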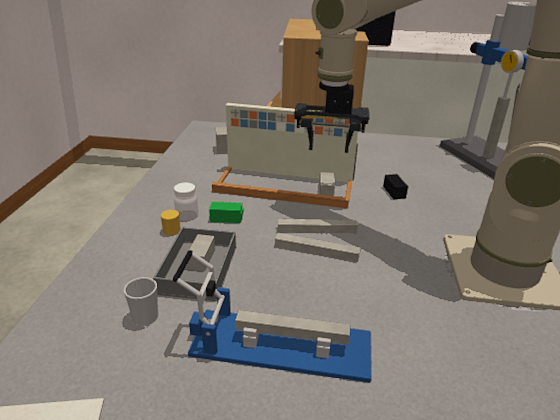

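Run:
```python
from h import *
np.set_printoptions(precision=4,suppress=True)
a=cv2.imread('pics/wrist8.png'); crop(a,180,120,430,300,3,'w8.png')
W=get_calibration('wrist')
h=cast(W,[(251,205),(297,202),(299,278),(259,280)],.04);print(h,h.mean(0))
print('inner top stop',cast(W,[(222,160),(560,182)],.026))
```

```text
[[ 0.3948 -0.2685  0.04  ]
 [ 0.4365 -0.2656  0.04  ]
 [ 0.4402 -0.3433  0.04  ]
 [ 0.4009 -0.3457  0.04  ]] [ 0.4181 -0.3058  0.04  ]
inner top stop [[ 0.3682 -0.23    0.026 ]
 [ 0.6822 -0.2496  0.026 ]]
```

View pics/w8.png

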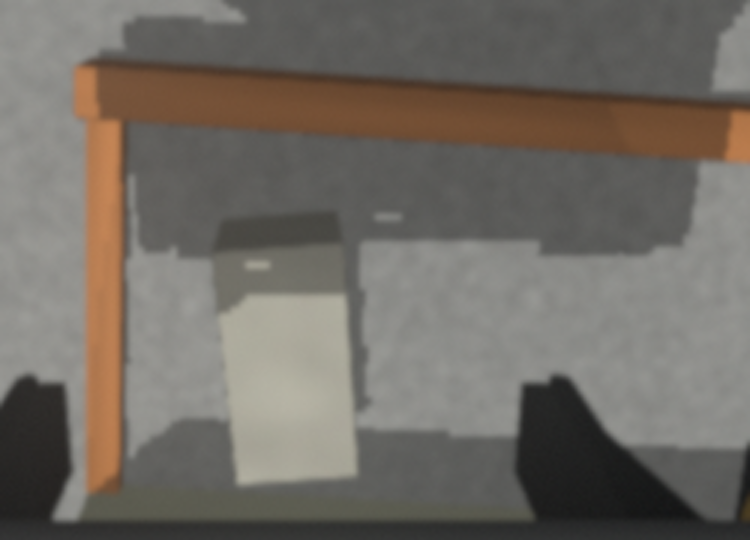

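```bash
python3 -m inch '[[[0,-0.22,0,0,0,0.01,0.3],[0,-0.22,-0.3,0,0,0.01,0.3],[0,-0.22,-0.65,0,0,0.01,0.3],[0,-0.22,-1,0,0,0.01,0.3],[0,-0.22,-1,0,0,0.01,0.3]]]'
python3 -m inch '[[[0,0,-0.12,0,0,0,0.3],[0,0,-0.12,0,0,0,1],[0,0,-0.12,0,0,0,1],[0,0,-0.12,0,0,0,1],[0,0,-0.12,0,0,0,1],[0,0,-0.12,0,0,0,1]]]' 35
python3 -m inch '[[[0,0,0,0,0,0,1],[0,0,0,0,0,0,1],[0,0.02,0.3,0,0,0,1],[0,0.05,0.6,0,0,0,1],[0,0.1,1,0,0,0,1],[0,0.1,1,0,0,0,1],[0,0.1,1,0,0,0,1]]]'
```

```text
time: 13.8
ee_pos: [0.4164, -0.2958, 0.0205]
eef_rot: [0.483, 0.519, -0.484, 0.513]
ft_force: [0.3, 0.5, -0.1]
width: 0.0622
time: 14.4
ee_pos: [0.4189, -0.2991, 0.0119]
eef_rot: [0.484, 0.515, -0.484, 0.516]
ft_force: [-2.5, -0.0, 5.8]
width: 0.0397
time: 15.1
ee_pos: [0.4192, -0.2869, 0.1318]
eef_rot: [0.484, 0.515, -0.484, 0.516]
ft_force: [-0.4, -0.4, -3.7]
width: 0.0395
```

```bash
python3 -m inch '[[[0.54,0.94,0.2,0,0,-0.01,1],[0.54,0.94,0.2,0,0,-0.01,1],[0.54,0.94,0.2,0,0,-0.01,1]]]'
python3 -m inch '[[[0.54,0.94,0,0,0,0,1],[0.54,0.94,0,0,0,0,1],[0.54,0.94,0,0,0,0,1]]]'
python3 -m inch '[[[0.54,0.94,0,0,0,0,1],[0.54,0.94,0,0,0,0,1],[0.54,0.94,0,0,0,0,1]]]'
python3 -m inch '[[[0.54,0.94,0,0,0,0,1],[0.54,0.94,0,0,0,0,1],[0.54,0.94,0,0,0,0,1],[0.54,0.94,-0.5,0,0,0,1],[0.54,0.94,-0.5,0,0,0,1]]]'
python3 - <<'E'
from h import *
np.set_printoptions(precision=4,suppress=True)
for n in ("scene","side"):
    im=camera(n); crop(im[:,:,::-1],*((120,150,320,350) if n=='scene' else (100,150,300,350)),3,f"{n}9.png")
s=read_state();print(s['width'],s['ee_pos'])
E
```

```text
time: 15.4
ee_pos: [0.4841, -0.1704, 0.1537]
eef_rot: [0.499, 0.501, -0.499, 0.5]
ft_force: [0.1, -0.9, -3.6]
width: 0.04
time: 15.7
ee_pos: [0.5486, -0.0568, 0.1529]
eef_rot: [0.499, 0.502, -0.499, 0.5]
ft_force: [0.1, -0.3, -2.8]
width: 0.0398
time: 16.0
ee_pos: [0.613, 0.056, 0.1524]
eef_rot: [0.499, 0.502, -0.499, 0.5]
ft_force: [0.2, -0.1, -2.1]
width: 0.04
time: 16.5
ee_pos: [0.6738, 0.1643, 0.0866]
eef_rot: [-0.496, -0.502, 0.503, -0.498]
ft_force: [-0.9, -0.4, -4.4]
width: 0.0397
0.039738172602681116 [0.6754 0.1628 0.0907]
```

View pics/scene9.png

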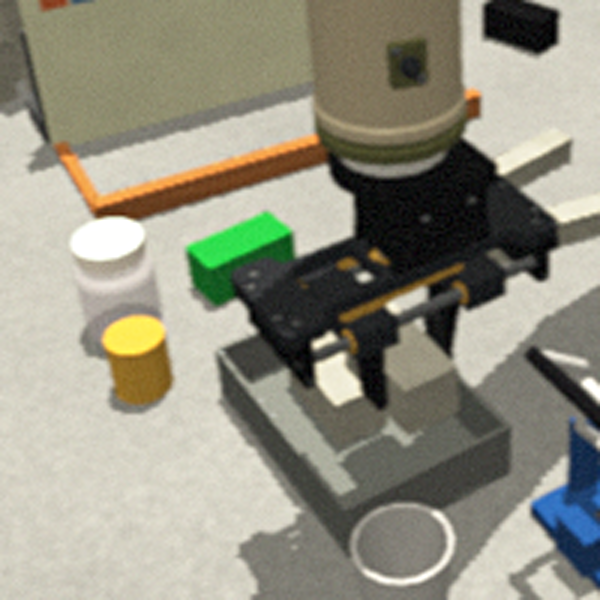

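View pics/side9.png

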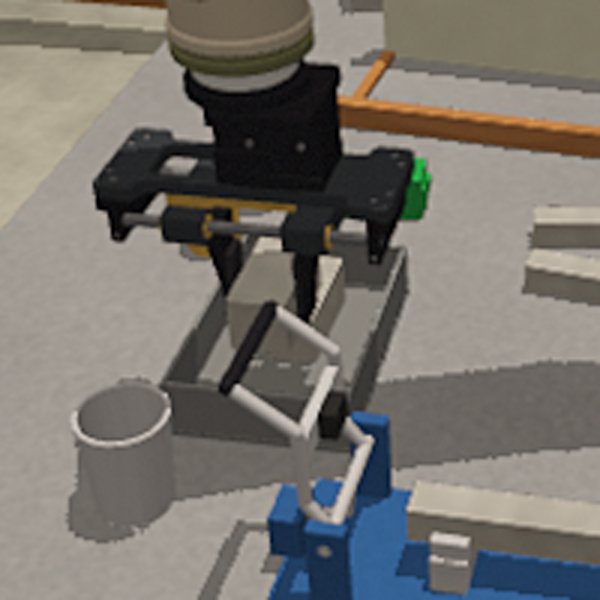

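```bash
python3 -m inch '[[[0,0.05,0,0,0,0,1],[0,0.05,-0.3,0,0,0,1],[0,0.05,-0.6,0,0,0,1],[0,0.05,-0.6,0,0,0,1],[0,0.05,-0.6,0,0,0,0.35],[0,0.05,-0.6,0,0,0,0.35],[0,0.05,-0.6,0,0,0,0.35],[0,0.05,-0.6,0,0,0,0.35],[0,0.05,0.4,0,0,0,0.35],[0,0.05,0.9,0,0,0,0.1]]]'
python3 -m inch '[[[-0.2,-0.2,0.3,0,0,0,0],[-0.4,-0.4,0.3,0,0,0,0],[-0.4,-0.4,0.3,0,0,0,0]]]'
python3 - <<'E'
from h import *
np.set_printoptions(precision=4,suppress=True)
for n in ("scene","side"):
    im=camera(n); cv2.imwrite(f"pics/{n}10.png",im[:,:,::-1]); crop(im[:,:,::-1],*((120,150,320,350) if n=='scene' else (100,150,300,350)),3,f"{n}10c.png")
s=read_state();print(s['width'],s['ee_pos'],s['joint_positions'])
E
```

```text
time: 17.6
ee_pos: [0.6766, 0.1701, 0.1225]
eef_rot: [-0.499, -0.501, 0.501, -0.499]
ft_force: [0.4, 0.5, 0.4]
width: 0.0594
time: 17.9
ee_pos: [0.6288, 0.1184, 0.1605]
eef_rot: [0.501, 0.498, -0.501, 0.5]
ft_force: [0.2, -0.5, -0.4]
width: 0.0807
0.08468388092203451 [0.6297 0.122  0.1592] [-0.136   0.4113 -0.1662  1.4909  0.0701  1.2444 -0.3118]
```

View pics/scene10c.png

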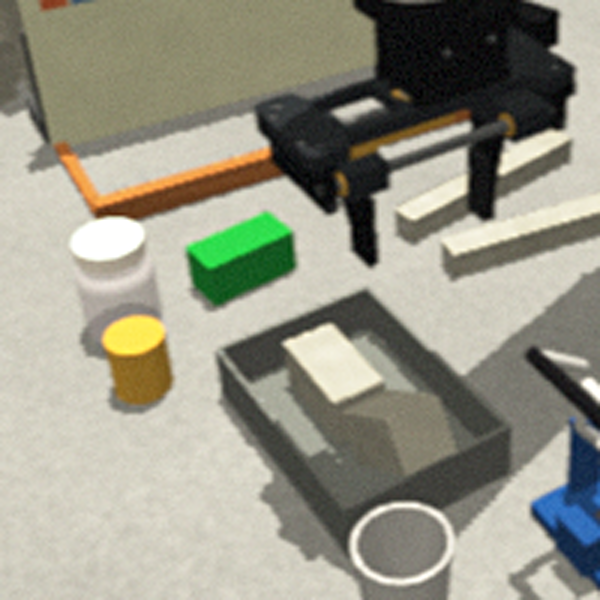

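View pics/side10.png

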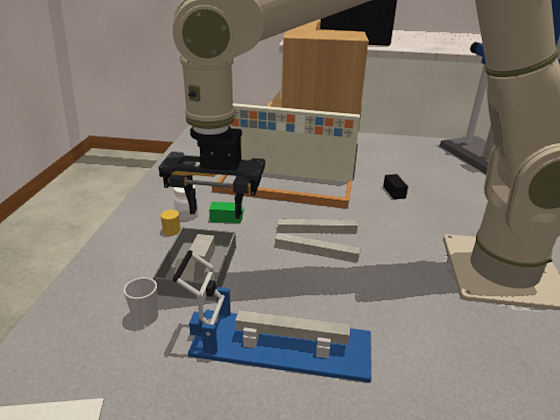

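```bash
python3 -m inch '[[[-0.22,-0.9,0.3,0,0,0,0],[-0.22,-0.9,0.3,0,0,0,0],[-0.22,-0.9,0.3,0,0,0,0]]]'
python3 -m inch '[[[-0.22,-0.9,0.3,0,0,0,0],[-0.22,-0.9,0.3,0,0,0,0],[-0.22,-0.9,0.3,0,0,0,0]]]'
python3 -m inch '[[[-0.22,-0.9,0.3,0,0,0,0],[-0.22,-0.9,0.3,0,0,0,0],[-0.22,-0.9,0.3,0,0,0,0]]]'
python3 -m inch '[[[0,0,0,-0.075,0,0,0],[0,0,0,-0.15,0,0,0],[0,0,0,-0.15,0,0,0],[0,0,0,-0.15,0,0,0],[0,0,0,-0.15,0,0,0],[0,0,0,-0.15,0,0,0],[0,0,0,-0.15,0,0,0],[0,0,0,-0.15,0,0,0]]]'
python3 - <<'E'
from h import *
np.set_printoptions(precision=4,suppress=True)
s=read_state();print(s['width'],s['ee_pos'],s['joint_positions'])
print(R.from_quat(s['eef_rot']).as_matrix().round(3))
E
```

```text
time: 18.3
ee_pos: [0.6038, 0.0095, 0.1959]
eef_rot: [-0.501, -0.498, 0.501, -0.5]
ft_force: [1.0, -0.6, 0.1]
width: 0.087
time: 18.6
ee_pos: [0.577, -0.0985, 0.232]
eef_rot: [-0.501, -0.498, 0.501, -0.5]
ft_force: [2.0, -1.0, -0.2]
width: 0.0871
time: 18.9
ee_pos: [0.5501, -0.2064, 0.2679]
eef_rot: [-0.501, -0.498, 0.502, -0.5]
ft_force: [0.1, -0.4, -0.8]
width: 0.087
time: 19.7
ee_pos: [0.5515, -0.1983, 0.2641]
eef_rot: [0.217, 0.22, -0.671, 0.674]
ft_force: [0.4, -0.2, -0.9]
width: 0.0869
0.08694698318808534 [ 0.5515 -0.1983  0.2641] [-0.1608  0.2689 -0.0885  1.7674  0.9296  1.4901 -0.515 ]
[[ 0.002  1.     0.006]
 [-0.809  0.006 -0.588]
 [-0.588 -0.004  0.809]]
```

```bash
python3 -m inch '[[[0,0.9,0,0.15,0,0,0],[0,0.9,0,0.15,0,0,0],[0,0.9,0,0.15,0,0,0],[0,0.9,0,0.15,0,0,0],[0,0.9,0,0.15,0,0,0],[0,0.9,0,0.15,0,0,0],[0,0.9,0,0.15,0,0,0]]]'
python3 -m inch '[[[-0.2,0.9,0,0,0,0.125,0],[-0.2,0.9,0,0,0,0.125,0],[-0.2,0.9,0,0,0,0.125,0],[-0.2,0.9,0,0,0,0.125,0],[-0.2,0.9,0,0,0,0.125,0],[-0.2,0.9,0,0,0,0.125,0]]]'
python3 -m inch '[[[-0.2,0.9,0,0,0,0.125,0],[-0.2,0.9,0,0,0,0.125,0],[-0.2,0.9,0,0,0,0.125,0],[-0.2,0.9,0,0,0,0.125,0],[-0.2,0.9,0,0,0,0.125,0],[-0.2,0.9,0,0,0,0.125,0]]]'
python3 -m inch '[[[-0.2,0.9,-0.2,0,0,0,0],[-0.2,0.9,-0.2,0,0,0,0],[-0.2,0.9,-0.2,0,0,0,0]]]'
python3 -m inch '[[[-0.17,0.58,-0.3,0,0,0,0],[-0.17,0.58,-0.3,0,0,0,0],[-0.17,0.58,-0.3,0,0,0,0]]]'
python3 - <<'E'
from h import *
np.set_printoptions(precision=4,suppress=True)
for n in ("wrist","side"):
    im=camera(n); cv2.imwrite(f"pics/{n}11.png",im[:,:,::-1])
s=read_state();print(s['width'],s['ee_pos'],s['joint_positions'])
print(R.from_quat(s['eef_rot']).as_matrix().round(3))
E
```

```text
time: 20.4
ee_pos: [0.5517, -0.0976, 0.2689]
eef_rot: [0.505, 0.498, -0.499, 0.498]
ft_force: [0.4, -0.5, -0.7]
width: 0.087
time: 21.0
ee_pos: [0.5276, 0.0147, 0.2678]
eef_rot: [0.27, 0.653, -0.268, 0.655]
ft_force: [0.3, -0.1, -0.3]
width: 0.087
time: 21.6
ee_pos: [0.5035, 0.1229, 0.2677]
eef_rot: [-0.001, 0.706, 0.003, 0.708]
ft_force: [-0.1, 0.6, 0.9]
width: 0.087
time: 21.9
ee_pos: [0.4768, 0.2363, 0.2428]
eef_rot: [-0.001, 0.707, 0.004, 0.707]
ft_force: [-0.0, -0.1, -0.6]
width: 0.0872
time: 22.2
ee_pos: [0.456, 0.304, 0.2056]
eef_rot: [-0.001, 0.708, 0.003, 0.706]
ft_force: [0.2, -0.7, 0.9]
width: 0.087
0.08691032171579659 [0.4588 0.3003 0.2071] [-0.253   0.206  -0.4648  1.6691  0.0948  1.288   0.8356]
[[ 0.    -0.001  1.   ]
 [ 0.001  1.     0.001]
 [-1.     0.001  0.   ]]
```

View pics/wrist11.png

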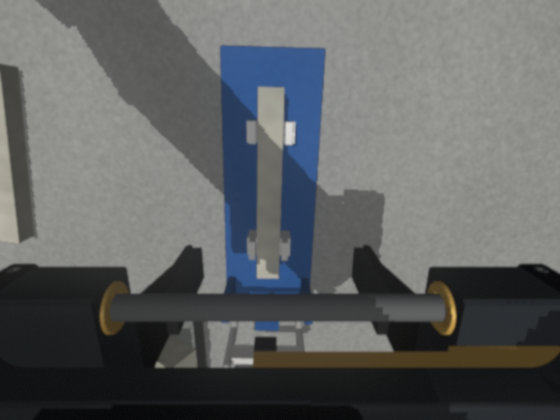

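View pics/side11.png

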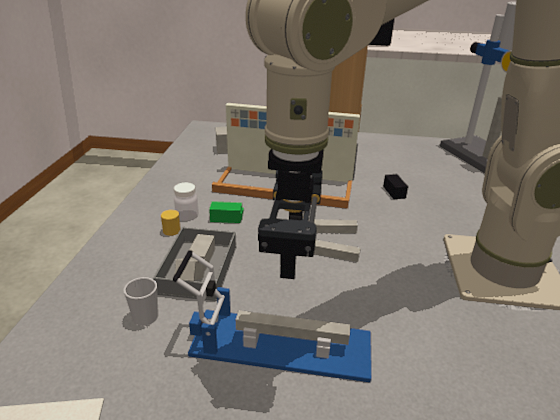

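Run:
```python
from h import *
np.set_printoptions(precision=4,suppress=True)
W=get_calibration('wrist');print(read_state()['ee_pos'])
h=cast(W,[(258,87),(285,87),(280,278),(256,278)],.062);print(h,h.mean(0))
print(cast(W,[(222,46),(325,49)],.012))
```

```text
[0.4588 0.3003 0.2071]
[[0.353  0.2833 0.062 ]
 [0.353  0.3083 0.062 ]
 [0.5534 0.3044 0.062 ]
 [0.5534 0.2775 0.062 ]] [0.4532 0.2934 0.062 ]
[[0.3102 0.2438 0.012 ]
 [0.3128 0.3509 0.012 ]]
```

```bash
python3 -m inch '[[[-0.035,-0.045,-0.4,0,0,0,0.3],[-0.035,-0.045,-0.8,0,0,0,0.3],[-0.035,-0.045,-0.8,0,0,0,0.3]]]'
python3 -m inch '[[[0,0,-0.3,0,0,0,0.3],[0,0,-0.66,0,0,0,0.3],[0,0,-0.66,0,0,0,0.3],[0,0,-0.66,0,0,0,1],[0,0,-0.66,0,0,0,1],[0,0,-0.66,0,0,0,1],[0,0,-0.66,0,0,0,1],[0,0,-0.66,0,0,0,1]]]' 40
python3 -m inch '[[[0,0,0,0,0,0,1],[0,0,0,0,0,0,1],[0,0,0,0,0,0,1],[0,0,0.2,0,0,0,1],[0,0,0.6,0,0,0,1],[0,0,1,0,0,0,1],[0,0,1,0,0,0,1]]]'
python3 - <<'E'
from h import *
np.set_printoptions(precision=4,suppress=True)
for n in ("side",):
    im=camera(n); cv2.imwrite(f"pics/{n}12.png",im[:,:,::-1])
s=read_state();print(s['width'],s['ee_pos'],s['joint_positions'])
E
```

```text
time: 22.6
ee_pos: [0.4525, 0.2909, 0.1062]
eef_rot: [-0.001, 0.709, -0.002, 0.705]
ft_force: [-0.3, -0.7, -0.2]
width: 0.0706
time: 23.4
ee_pos: [0.4544, 0.2948, 0.0322]
eef_rot: [0.0, 0.707, 0.0, 0.707]
ft_force: [0.6, -0.1, 0.1]
width: 0.029
time: 24.1
ee_pos: [0.4565, 0.2967, 0.1576]
eef_rot: [0.002, 0.704, 0.002, 0.71]
ft_force: [0.6, 1.5, -2.4]
width: 0.0248
0.024635344648555837 [0.4554 0.2956 0.1542] [-0.2491  0.2336 -0.4668  1.7532  0.1143  1.1761  0.8224]
```

View pics/side12.png

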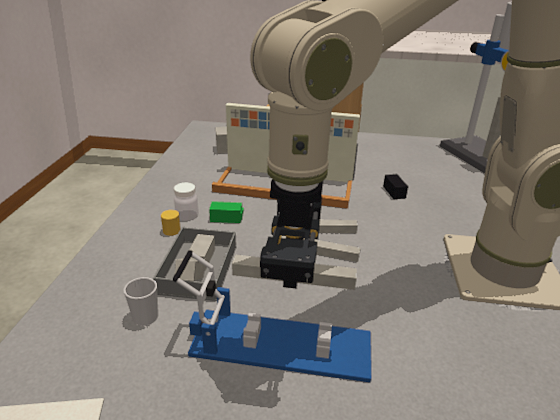

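```bash
python3 - <<'E'
from h import *
np.set_printoptions(precision=4,suppress=True)
S=get_calibration('side');C=get_calibration('scene')
print('jar top',cast(S,[(185,190)],.085),cast(C,[(157,231)],.085))
print('weight top',cast(S,[(171,215)],.05),cast(C,[(165,263)],.05))
print('green',cast(S,[(226,207)],.04))
E
python3 -m inch '[[[0,-0.2,0.5,0,0,0,1],[0,-0.9,0.55,0,0,-0.13,1],[0,-0.9,0.55,0,0,-0.13,1],[0,-0.9,0.55,0,0,-0.13,1],[0,-0.9,0.55,0,0,-0.13,1],[0,-0.9,0.55,0,0,-0.13,1],[0,-0.9,0.55,0,0,-0.13,1]]]'
python3 -m inch '[[[0,-0.9,0,0,0,-0.131,1],[0,-0.9,0,0,0,-0.131,1],[0,-0.9,0,0,0,-0.131,1],[0,-0.9,0,0,0,-0.131,1],[0,-0.9,0,0,0,-0.131,1],[0,-0.9,0,0,0,-0.131,1],[0,-0.9,0,0,0,-0.131,1]]]'
python3 -m inch '[[[0.5,-0.8,0.1,0,0,0,1],[0.5,-0.8,0.1,0,0,0,1],[0.5,-0.8,0.1,0,0,0,1],[0.5,-0.8,0.1,0,0,0,1]]]'
python3 -m inch '[[[0.5,-0.8,0,0,0,0,1],[0.5,-0.8,0,0,0,0,1],[0.5,-0.8,0,0,0,0,1],[0.5,-0.8,0,0,0,0,1]]]'
python3 - <<'E'
from h import *
np.set_printoptions(precision=4,suppress=True)
for n in ("side",):
    im=camera(n); cv2.imwrite(f"pics/{n}13.png",im[:,:,::-1])
s=read_state();print(s['width'],s['ee_pos'],s['joint_positions'])
print(R.from_quat(s['eef_rot']).as_matrix().round(3))
E
```

```text
jar top [[ 0.7668 -0.092   0.085 ]] [[ 0.7743 -0.0941  0.085 ]]
weight top [[ 0.7837 -0.0253  0.05  ]] [[ 0.7906 -0.0201  0.05  ]]
green [[ 0.6653 -0.1014  0.04  ]]
time: 24.85
ee_pos: [0.4532, 0.186, 0.2154]
eef_rot: [0.282, 0.649, -0.284, 0.647]
ft_force: [0.4, -0.7, -3.1]
width: 0.0245
time: 25.55
ee_pos: [0.4531, 0.0782, 0.2156]
eef_rot: [-0.516, -0.483, 0.518, -0.482]
ft_force: [-0.1, -0.2, -2.7]
width: 0.0245
time: 25.95
ee_pos: [0.5143, -0.02, 0.228]
eef_rot: [-0.517, -0.482, 0.518, -0.482]
ft_force: [-0.5, 1.5, -3.2]
width: 0.0247
time: 26.35
ee_pos: [0.5738, -0.1145, 0.2278]
eef_rot: [-0.517, -0.483, 0.518, -0.482]
ft_force: [-1.2, 0.6, -2.6]
width: 0.0247
0.025094878741256932 [ 0.5735 -0.1125  0.2281] [ 0.1788  0.2434 -0.0748  1.5611  0.0177  1.3399  0.0342]
[[-0.002  0.998 -0.068]
 [ 0.001 -0.068 -0.998]
 [-1.    -0.002 -0.001]]
```

View pics/side13.png

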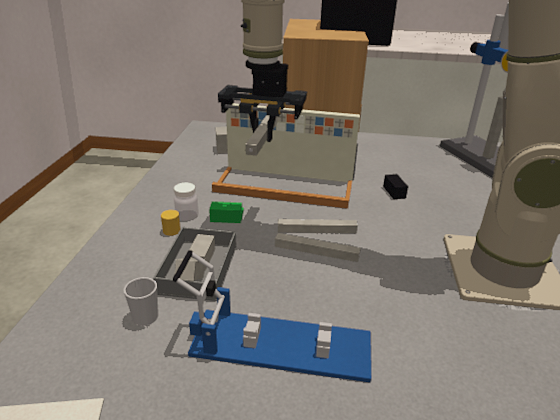

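```bash
python3 -m inch '[[[0.57,-0.9,0.1,-0.1607,0.0112,0,1],[0.57,-0.9,0.1,-0.1607,0.0112,0,1],[0.57,-0.9,0.1,-0.1607,0.0112,0,1],[0.57,-0.9,0.1,-0.1607,0.0112,0,1],[0.57,-0.9,0.1,-0.1607,0.0112,0,1],[0.57,-0.9,0.1,-0.1607,0.0112,0,1],[0.57,-0.9,0.1,-0.1607,0.0112,0,1],[0.57,-0.9,0.1,-0.1607,0.0112,0,1]]]'
python3 -m inch '[[[0,-0.9,0,0,0,0,1],[0,-0.9,0,0,0,0,1],[0,-0.9,-0.4,0,0,0,1],[0,-0.9,-0.4,0,0,0,1],[0,-0.9,-0.4,0,0,0,1]]]'
python3 - <<'E'
from h import *
np.set_printoptions(precision=4,suppress=True)
for n in ("side","scene"):
    im=camera(n); cv2.imwrite(f"pics/{n}14.png",im[:,:,::-1])
    crop(im[:,:,::-1],*((180,60,380,220) if n=='side' else (110,60,310,220)),3.5,f'{n}14c.png')
s=read_state();print(s['width'],s['ee_pos'],s['ft_force'],s['joint_positions'])
print(R.from_quat(s['eef_rot']).as_matrix().round(3))
E
```

```text
time: 27.2
ee_pos: [0.6424, -0.2151, 0.2367]
eef_rot: [-0.198, -0.192, 0.7, -0.658]
ft_force: [-0.3, 1.7, -4.1]
width: 0.0244
time: 27.7
ee_pos: [0.6424, -0.329, 0.1939]
eef_rot: [-0.202, -0.189, 0.703, -0.656]
ft_force: [-0.3, 0.3, -2.1]
width: 0.025
0.024575273700764424 [ 0.6438 -0.3282  0.1956] [-0.2769 -0.5097 -1.8214] [-0.1169  0.5735  0.1284  1.5478  0.9836  1.3157 -0.4919]
[[-0.056  0.998 -0.038]
 [-0.845 -0.068 -0.53 ]
 [-0.532  0.003  0.847]]
```

View pics/side14c.png

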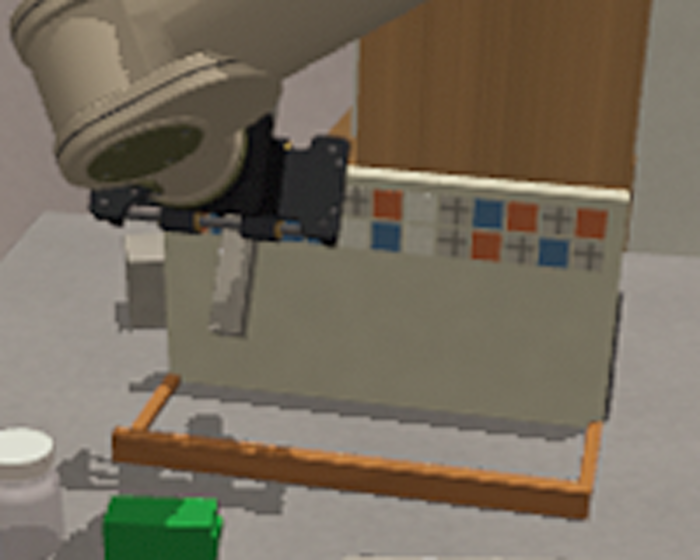

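View pics/scene14c.png

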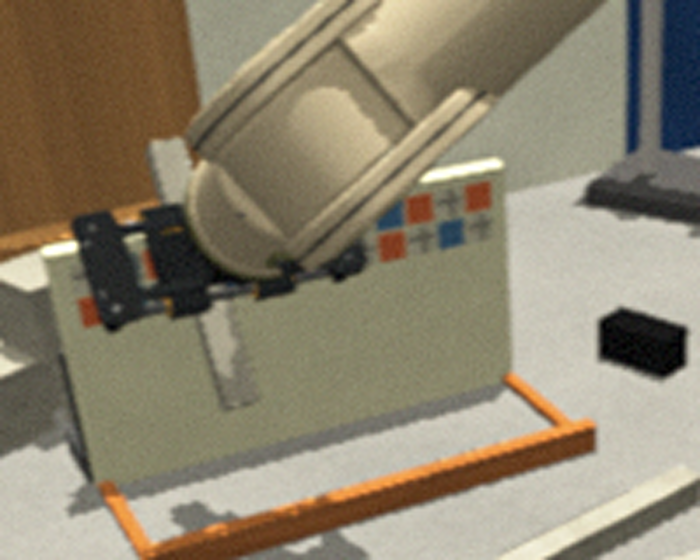

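```bash
python3 -m inch '[[[0,-0.05,-0.2,0,0,0,1],[0,-0.05,-0.5,0,0,0,1],[0,-0.05,-0.7,0,0,0,1],[0,-0.05,-0.83,0,0,0,1],[0,-0.05,-0.83,0,0,0,1]]]'
python3 - <<'E'
from h import *
np.set_printoptions(precision=4,suppress=True)
for n in ("side","scene"):
    im=camera(n); cv2.imwrite(f"pics/{n}15.png",im[:,:,::-1])
    crop(im[:,:,::-1],*((180,60,380,220) if n=='side' else (110,60,310,220)),3.5,f'{n}15c.png')
s=read_state();print(s['width'],s['ee_pos'],s['ft_force'])
E
```

```text
time: 28.3
ee_pos: [0.6427, -0.3343, 0.0929]
eef_rot: [-0.201, -0.189, 0.702, -0.656]
ft_force: [-0.7, 0.5, -3.0]
width: 0.0244
0.024793854425055873 [ 0.6435 -0.3351  0.0955] [-0.3312  0.207  -2.4994]
```

View pics/side15c.png

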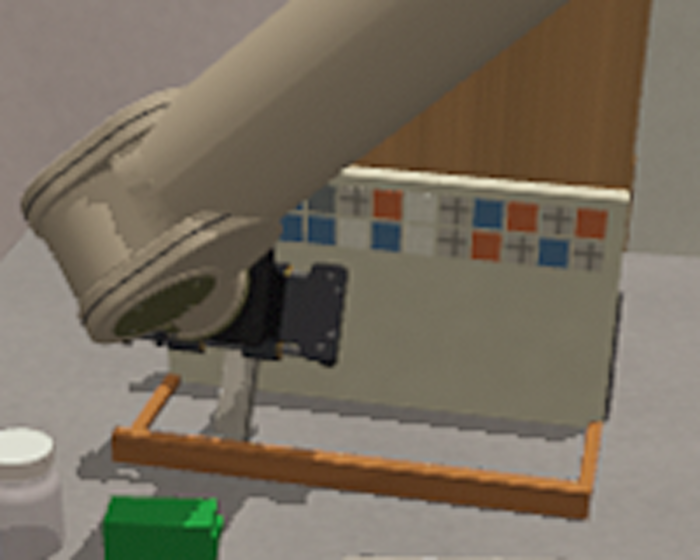

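View pics/scene15c.png

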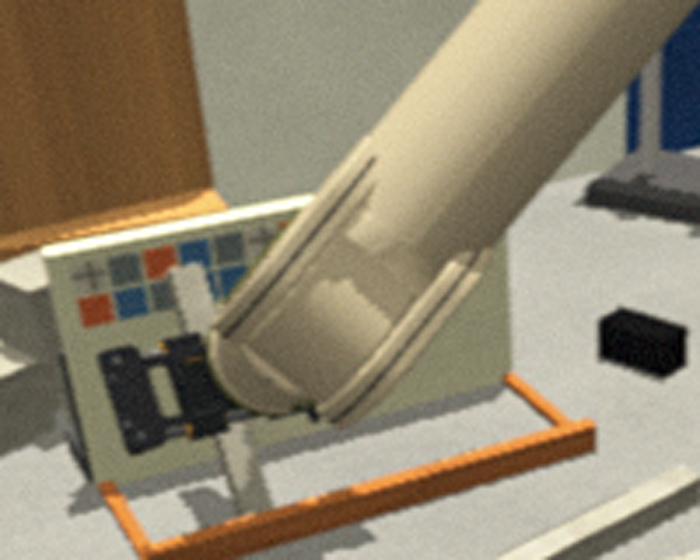

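```bash
python3 -m inch '[[[0,0,-0.03,0,0,0,1],[0,0,-0.06,0,0,0,1],[0,0,-0.08,0,0,0,1],[0,0,-0.09,0,0,0,1],[0,0,-0.09,0,0,0,1]]]'
python3 -m inch '[[[0,0.02,0,0,0,0,1],[0,0.04,0,0,0,0,1],[0,0.04,0,0,0,0,1]]]'
```

```text
time: 28.9
ee_pos: [0.6428, -0.3361, 0.0844]
eef_rot: [-0.201, -0.187, 0.703, -0.656]
ft_force: [-0.6, -0.7, 5.9]
width: 0.0245
time: 29.2
ee_pos: [0.6424, -0.3323, 0.085]
eef_rot: [-0.201, -0.186, 0.704, -0.656]
ft_force: [-0.3, -4.2, 6.9]
width: 0.0249
```

```bash
python3 -m inch '[[[0,0.02,0,0,0,0,1],[0,0.04,0,0,0,0,1],[0,0.04,0,0,0,0,1]]]'
python3 - <<'E'
from h import *
np.set_printoptions(precision=4,suppress=True)
for i in range(2):
  im=camera('scene'); s=read_state();print(s['ee_pos'],s['ft_force'])
E
```

```text
time: 29.5
ee_pos: [0.642, -0.3295, 0.086]
eef_rot: [-0.2, -0.185, 0.704, -0.655]
ft_force: [0.3, -10.9, 6.8]
width: 0.0248
[ 0.642  -0.3295  0.086 ] [  1.1283 -10.6421   5.947 ]
[ 0.642  -0.3295  0.0859] [  2.4077 -11.61     6.2603]
```

```bash
python3 -m inch '[[[0,-0.03,-0.02,0.006,-0.0004,0,1],[0,-0.055,-0.039,0.0125,-0.0009,0,1],[0,-0.055,-0.039,0.0125,-0.0009,0,1]]]'
python3 - <<'E'
from h import *
np.set_printoptions(precision=4,suppress=True)
for n in ("side","scene"):
    im=camera(n); cv2.imwrite(f"pics/{n}16.png",im[:,:,::-1])
    crop(im[:,:,::-1],*((180,60,380,220) if n=='side' else (110,60,310,220)),3.5,f'{n}16c.png')
s=read_state();print(s['width'],s['ee_pos'],s['ft_force'])
E
```

```text
time: 29.9
ee_pos: [0.6417, -0.3359, 0.0805]
eef_rot: [-0.23, -0.212, 0.696, -0.647]
ft_force: [-0.2, -8.7, 8.2]
width: 0.0251
0.024577760956986754 [ 0.6419 -0.3356  0.0807] [ 0.304  -9.7799  6.9044]
```

View pics/scene16c.png

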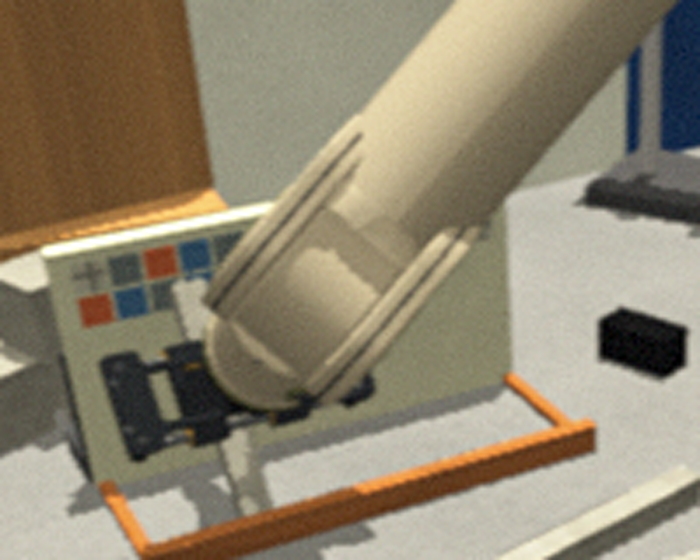

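```bash
python3 -m inch '[[[0,0,0,0,0,0,0.7],[0,0,0,0,0,0,0.5],[0,0,0,0,0,0,0.4],[0,0,0,0,0,0,0.4],[0,0.2,0.15,0,0,0,0.4],[0,0.5,0.37,0,0,0,0.4],[0,0.8,0.6,0,0,0,0.3],[0,0.8,0.6,0,0,0,0.3]]]'
python3 -m inch '[[[-0.3,0.6,0.5,0,0,0,0],[-0.6,0.6,0.5,0,0,0,0],[-0.6,0.6,0.5,0,0,0,0]]]'
python3 - <<'E'
from h import *
np.set_printoptions(precision=4,suppress=True)
for n in ("side","scene"):
    im=camera(n); cv2.imwrite(f"pics/{n}17.png",im[:,:,::-1])
    crop(im[:,:,::-1],*((180,60,380,220) if n=='side' else (110,60,310,220)),3.5,f'{n}17c.png')
s=read_state();print(s['width'],s['ee_pos'],s['ft_force'])
E
```

```text
time: 30.8
ee_pos: [0.6461, -0.2292, 0.1531]
eef_rot: [-0.232, -0.214, 0.691, -0.651]
ft_force: [0.9, 1.0, -0.3]
width: 0.0588
time: 31.1
ee_pos: [0.5696, -0.1614, 0.2115]
eef_rot: [-0.23, -0.214, 0.693, -0.649]
ft_force: [0.8, -0.4, -0.2]
width: 0.0775
0.08379972942764123 [ 0.5701 -0.1619  0.2115] [ 0.3087 -0.6511 -0.4222]
```

View pics/scene17.png

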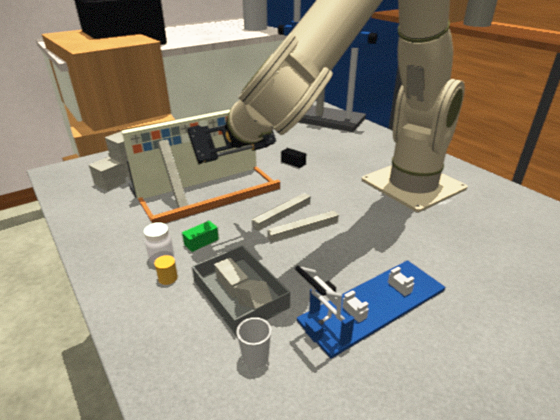

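View pics/side17.png

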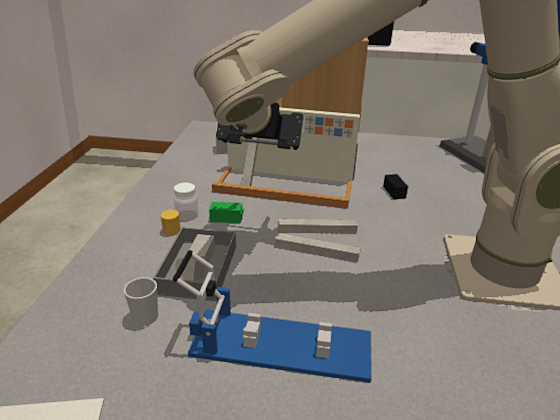

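```bash
python3 -m inch '[[[-0.3,0.2,0,0.1486,-0.0104,0,0],[-0.3,0.2,0,0.1486,-0.0104,0,0],[-0.3,0.2,0,0.1486,-0.0104,0,0],[-0.3,0.2,0,0.1486,-0.0104,0,0],[-0.3,0.2,0,0.1486,-0.0104,0,0],[-0.3,0.2,0,0.1486,-0.0104,0,0],[-0.3,0.2,0,0.1486,-0.0104,0,0]]]'
python3 -m inch '[[[-0.4,0.2,0,0,0,0.141,0],[-0.4,0.2,0,0,0,0.141,0],[-0.4,0.2,0,0,0,0.141,0],[-0.4,0.2,0,0,0,0.141,0],[-0.4,0.2,0,0,0,0.141,0],[-0.4,0.2,0,0,0,0.141,0]]]'
python3 -m inch '[[[-0.47,0.2,-0.2,0,0,0.141,0],[-0.47,0.2,-0.2,0,0,0.141,0],[-0.47,0.2,-0.2,0,0,0.141,0],[-0.47,0.2,-0.2,0,0,0.141,0],[-0.47,0.2,-0.2,0,0,0.141,0],[-0.47,0.2,-0.2,0,0,0.141,0],[-0.47,0.2,-0.2,0,0,0.141,0]]]'
python3 - <<'E'
from h import *
np.set_printoptions(precision=4,suppress=True)
for n in ("wrist","side","scene"):
    im=camera(n); cv2.imwrite(f"pics/{n}18.png",im[:,:,::-1])
    if n!='wrist': crop(im[:,:,::-1],*((200,80,360,220) if n=='side' else (110,80,290,230)),4,f'{n}18c.png')
s=read_state();print(s['width'],s['ee_pos'],s['joint_positions'])
print(R.from_quat(s['eef_rot']).as_matrix().round(3))
E
```

```text
time: 31.9
ee_pos: [0.5343, -0.1457, 0.2108]
eef_rot: [0.521, 0.481, -0.517, 0.48]
ft_force: [-0.2, -0.5, -0.6]
width: 0.0868
time: 32.5
ee_pos: [0.4865, -0.1174, 0.2097]
eef_rot: [0.259, 0.659, -0.259, 0.657]
ft_force: [-0.4, -0.6, 0.5]
width: 0.087
time: 33.2
ee_pos: [0.4301, -0.0932, 0.1859]
eef_rot: [-0.047, 0.707, 0.047, 0.705]
ft_force: [-0.4, 0.3, -0.1]
width: 0.0867
0.08680290611527419 [ 0.4301 -0.0928  0.1861] [ 0.1196 -0.0476 -0.011   1.9691 -0.0002  1.2229  1.8066]
[[-0.003 -0.127  0.992]
 [ 0.     0.992  0.127]
 [-1.     0.    -0.003]]
```

View pics/wrist18.png

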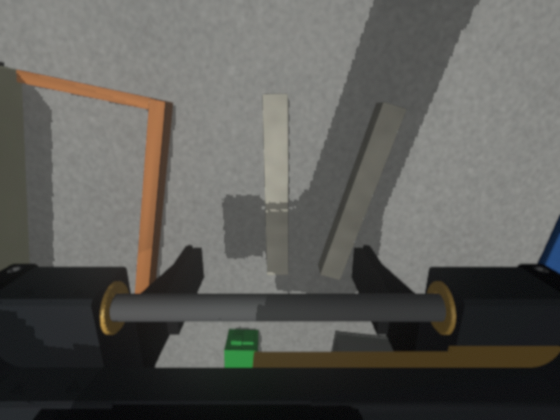

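View pics/side18c.png

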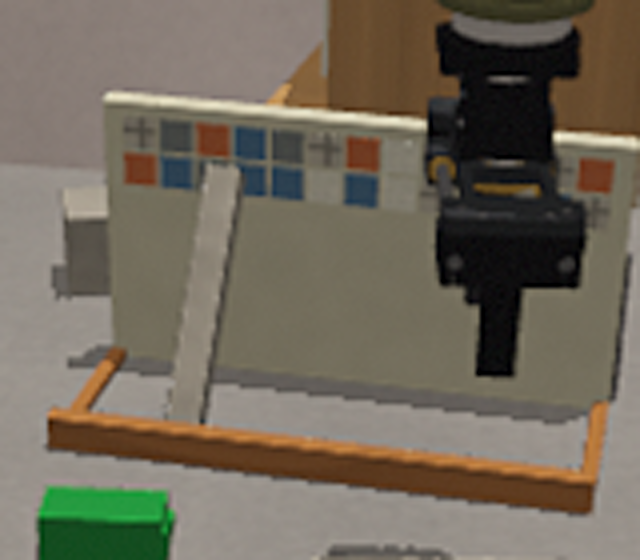

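View pics/scene18c.png

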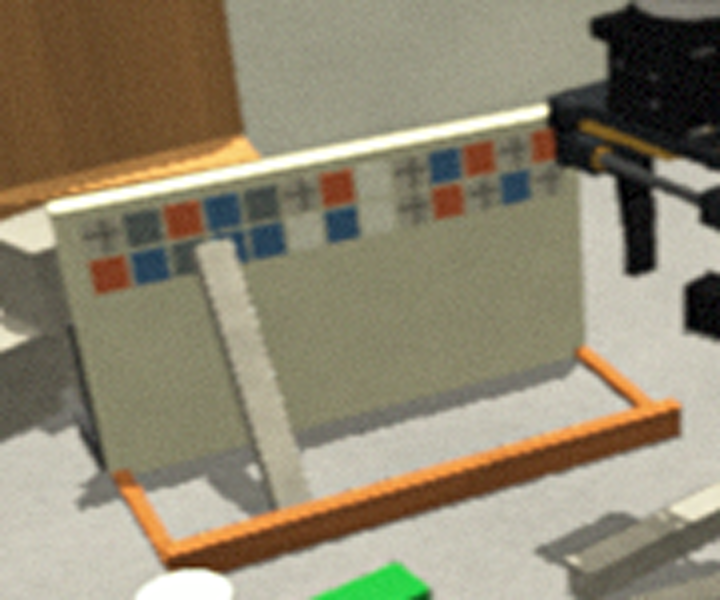

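```bash
cat >> h.py <<'E'
O=np.array([0.548,-0.2455,0]); ya=np.radians(4.1)
EX=np.array([-np.cos(ya),np.sin(ya),0]);EY=np.array([-np.sin(ya),-np.cos(ya),0])
def stand(p): p=np.atleast_2d(p)-O; return np.c_[p@EX,p@EY,p[:,2]]
def ray(c,u): return R.from_quat(c['attitude']).apply([(u[0]-c['cx'])/c['fx'],-(u[1]-c['cy'])/c['fy'],-1])
def lean(S,s_top,s_bot,C,c_top,c_bot):
    n1=np.cross(ray(S,s_top),ray(S,s_bot)); n2=np.cross(ray(C,c_top),ray(C,c_bot))
    d=np.cross(n1,n2); d/=np.linalg.norm(d); d*=np.sign(d[2])
    t=tri(S,s_top,C,c_top)
    ds=np.array([d@EX,d@EY,d[2]])
    print('top',stand(t),'elev',np.degrees(np.arcsin(d[2])),'skew',np.degrees(np.arctan2(ds[0],ds[1])), 'center est', stand(t-0.1*d)[0]+ (-12.5e-3)*np.array([0,-ds[2],ds[1]]))
E
python3 - <<'E'
from h import *
np.set_printoptions(precision=4,suppress=True)
S=get_calibration('side');C=get_calibration('scene');W=get_calibration('wrist')
lean(S,(255.5,121.5),(247.3,185.5),C,(164,140.6),(182.7,205.2))
h=cast(W,[(264,95),(288,95),(288,274),(267,274)],.025);print(h,h.mean(0))
h=cast(W,[(382,104),(403,110),(340,277),(320,273)],.025);print(h,h.mean(0))
print('stop inner top',stand(cast(W,[(148,110),(136,290)],.026)))
E
```

```text
top [[-0.0966  0.1125  0.1745]] elev 60.18713575716729 skew 0.8856602979359418 center est [-0.0973  0.0736  0.0815]
[[ 0.3326 -0.1174  0.025 ]
 [ 0.3295 -0.094   0.025 ]
 [ 0.5256 -0.0667  0.025 ]
 [ 0.5287 -0.0912  0.025 ]] [ 0.4291 -0.0923  0.025 ]
[[ 0.326  -0.0003  0.025 ]
 [ 0.3288  0.0217  0.025 ]
 [ 0.5217 -0.0053  0.025 ]
 [ 0.5195 -0.0296  0.025 ]] [ 0.424  -0.0034  0.025 ]
stop inner top [[ 0.1874 -0.002   0.026 ]
 [-0.0212 -0.0032  0.026 ]]
```

```bash
python3 -m inch '[[[0,0,-0.4,0,0,0,0.3],[0,0,-0.8,0,0,0,0.3],[0,0,-0.8,0,0,0,0.3]]]'
python3 -m inch '[[[0,0,-0.4,0,0,0,0.3],[0,0,-0.69,0,0,0,0.3],[0,0,-0.69,0,0,0,0.3],[0,0,-0.69,0,0,0,1],[0,0,-0.69,0,0,0,1],[0,0,-0.69,0,0,0,1],[0,0,-0.69,0,0,0,1],[0,0,-0.69,0,0,0,1],[0,0,-0.69,0,0,0,1]]]' 40
python3 -m inch '[[[0,0,0,0,0,0,1],[0,0,0,0,0,0,1],[0,0,0.2,0,0,0,1],[0,0,0.6,0,0,0,1],[0,0,1,0,0,0,1],[0,0,1,0,0,0,1],[0,0,1,0,0,0,1]]]'
```

```text
time: 33.65
ee_pos: [0.426, -0.0921, 0.0855]
eef_rot: [-0.045, 0.71, 0.046, 0.701]
ft_force: [-0.6, 0.4, 0.5]
width: 0.0705
time: 34.55
ee_pos: [0.4306, -0.0929, 0.0082]
eef_rot: [-0.047, 0.706, 0.046, 0.705]
ft_force: [-1.2, -2.5, 7.1]
width: 0.0248
time: 35.25
ee_pos: [0.4303, -0.0924, 0.1279]
eef_rot: [-0.047, 0.706, 0.047, 0.705]
ft_force: [-0.3, 0.1, -3.7]
width: 0.0249
```

```bash
python3 -m inch '[[[0.3,0.3,0.8,0,0,-0.141,1],[0.3,0.3,0.8,0,0,-0.141,1],[0.3,0.3,0.8,0,0,-0.141,1],[0.3,0.3,0.8,0,0,-0.141,1],[0.3,0.3,0.8,0,0,-0.141,1],[0.3,0.3,0.8,0,0,-0.141,1],[0.3,0.3,0.8,0,0,-0.141,1]]]'
python3 -m inch '[[[0.64,-0.3,0,0,0,-0.1407,1],[0.64,-0.3,0,0,0,-0.1407,1],[0.64,-0.3,0,0,0,-0.1407,1],[0.64,-0.3,0,0,0,-0.1407,1],[0.64,-0.3,0,0,0,-0.1407,1],[0.64,-0.3,0,0,0,-0.1407,1],[0.64,-0.3,0,0,0,-0.1407,1]]]'
python3 -m inch '[[[0,-0.9,0.1,-0.1607,0.0112,0,1],[0,-0.9,0.1,-0.1607,0.0112,0,1],[0,-0.9,0.1,-0.1607,0.0112,0,1],[0,-0.9,0.1,-0.1607,0.0112,0,1],[0,-0.9,0.1,-0.1607,0.0112,0,1],[0,-0.9,0.1,-0.1607,0.0112,0,1],[0,-0.9,0.1,-0.1607,0.0112,0,1],[0,-0.9,0.1,-0.1607,0.0112,0,1]]]'
python3 -m inch '[[[0,-0.98,0,0,0,0,1],[0,-0.98,0,0,0,0,1],[0,-0.98,-0.3,0,0,0,1],[0,-0.98,-0.3,0,0,0,1],[0,-0.98,-0.3,0,0,0,1]]]'
python3 - <<'E'
from h import *
np.set_printoptions(precision=4,suppress=True)
for n in ("scene","side"):
    im=camera(n); cv2.imwrite(f"pics/{n}19.png",im[:,:,::-1])
s=read_state();print(s['width'],s['ee_pos'],s['ft_force'],s['joint_positions'])
print(R.from_quat(s['eef_rot']).as_matrix().round(3))
E
```

```text
time: 35.95
ee_pos: [0.4651, -0.0563, 0.2213]
eef_rot: [0.261, 0.659, -0.261, 0.655]
ft_force: [0.3, 0.5, -2.3]
width: 0.0248
time: 36.65
ee_pos: [0.5423, -0.0923, 0.2219]
eef_rot: [0.516, 0.484, -0.516, 0.482]
ft_force: [0.3, -0.1, -3.6]
width: 0.0249
time: 37.45
ee_pos: [0.5425, -0.1974, 0.2315]
eef_rot: [-0.196, -0.194, 0.701, -0.658]
ft_force: [0.1, 0.9, -3.5]
width: 0.0247
time: 37.95
ee_pos: [0.5422, -0.3188, 0.1995]
eef_rot: [-0.202, -0.191, 0.702, -0.655]
ft_force: [-0.3, 0.9, -3.1]
width: 0.0246
0.02464991584451868 [ 0.5437 -0.3173  0.2005] [-0.4979  0.3004 -2.0667] [-0.144   0.3767  0.118   1.8261  1.0123  1.3012 -0.5778]
[[-0.057  0.998 -0.034]
 [-0.844 -0.066 -0.533]
 [-0.534 -0.001  0.846]]
```

View pics/scene19.png

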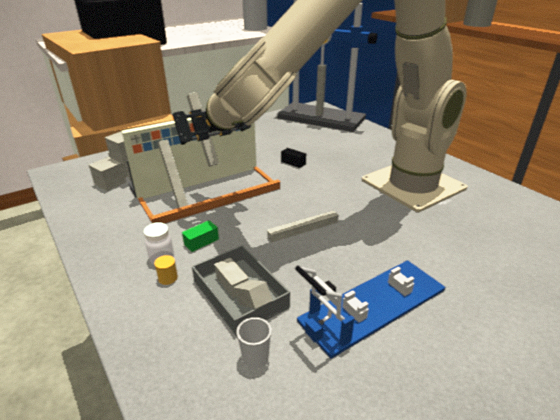

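View pics/side19.png

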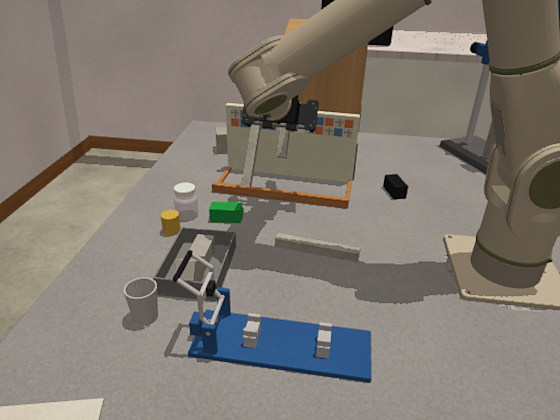

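```bash
python3 -m inch '[[[0,0,-0.2,0,0,0,1],[0,0,-0.5,0,0,0,1],[0,0,-0.7,0,0,0,1],[0,0,-0.83,0,0,0,1],[0,0,-0.83,0,0,0,1]]]'
python3 -m inch '[[[0,0,-0.03,0,0,0,1],[0,0,-0.06,0,0,0,1],[0,0,-0.09,0,0,0,1],[0,0,-0.09,0,0,0,1]]]'
python3 - <<'E'
from h import *
np.set_printoptions(precision=4,suppress=True)
for n in ("scene","side"):
    im=camera(n); crop(im[:,:,::-1],*((180,60,380,220) if n=='side' else (110,60,310,220)),3.5,f'{n}20c.png')
s=read_state();print(s['width'],s['ee_pos'],s['ft_force'])
E
```

```text
time: 38.55
ee_pos: [0.5429, -0.3171, 0.0987]
eef_rot: [-0.201, -0.191, 0.702, -0.656]
ft_force: [1.0, 0.4, -1.6]
width: 0.0243
time: 38.95
ee_pos: [0.5431, -0.318, 0.0894]
eef_rot: [-0.202, -0.189, 0.702, -0.656]
ft_force: [-0.5, 0.2, -1.6]
width: 0.0246
0.024596746230799132 [ 0.5431 -0.318   0.0894] [ 0.2246  0.0301 -2.2503]
```

View pics/scene20c.png

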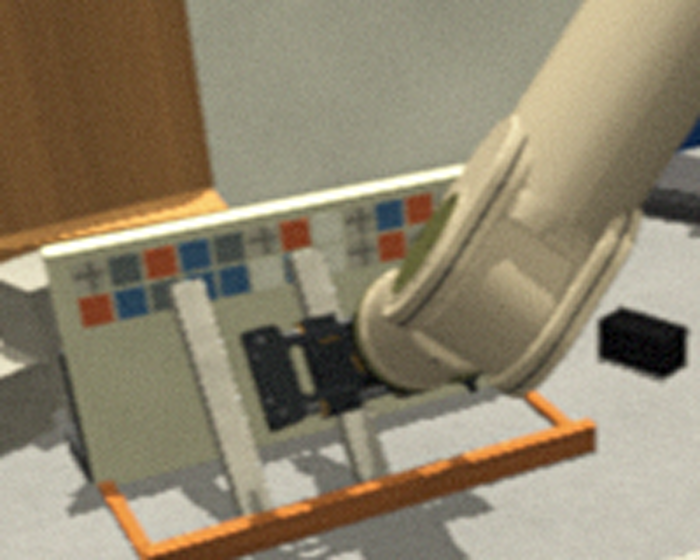

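```bash
python3 -m inch '[[[0,0,-0.02,0,0,0,1],[0,0,-0.04,0,0,0,1],[0,0,-0.04,0,0,0,1]]]'
python3 -m inch '[[[0,0,-0.02,0,0,0,1],[0,0,-0.04,0,0,0,1],[0,0,-0.04,0,0,0,1]]]'
```

```text
time: 39.35
ee_pos: [0.5428, -0.3205, 0.0874]
eef_rot: [-0.201, -0.187, 0.704, -0.656]
ft_force: [-2.8, -3.2, 13.9]
width: 0.0244
time: 39.65
ee_pos: [0.543, -0.3216, 0.0859]
eef_rot: [-0.2, -0.184, 0.705, -0.655]
ft_force: [-7.2, 1.5, 33.0]
width: 0.0243
```

```bash
python3 -m inch '[[[0,0.01,0.05,0,0,0,1],[0,0.02,0.06,0,0,0,1],[0,0.04,0.06,0,0,0,1]]]'
python3 -m inch '[[[0,0.02,0,0,0,0,1],[0,0.04,0,0,0,0,1],[0,0.04,0,0,0,0,1]]]'
```

```text
time: 39.95
ee_pos: [0.5427, -0.3141, 0.0875]
eef_rot: [-0.201, -0.189, 0.703, -0.656]
ft_force: [1.5, -8.5, 2.2]
width: 0.0245
time: 40.25
ee_pos: [0.5421, -0.311, 0.0884]
eef_rot: [-0.201, -0.188, 0.704, -0.655]
ft_force: [-0.2, -8.9, 4.7]
width: 0.0246
```

```bash
python3 -m inch '[[[0,0.02,0,0,0,0,1],[0,-0.01,-0.015,0.006,-0.0004,0,1],[0,-0.035,-0.033,0.0125,-0.0009,0,1],[0,-0.035,-0.033,0.0125,-0.0009,0,1]]]'
python3 -m inch '[[[0,0,0,0,0,0,0.7],[0,0,0,0,0,0,0.5],[0,0,0,0,0,0,0.4],[0,0,0,0,0,0,0.4],[0,0.2,0.15,0,0,0,0.4],[0,0.5,0.37,0,0,0,0.4],[0,0.8,0.6,0,0,0,0.3],[0,0.8,0.6,0,0,0,0.3]]]'
python3 -m inch '[[[-0.3,0.6,0.5,0,0,0,0],[-0.6,0.6,0.5,0,0,0,0],[-0.6,0.6,0.5,0,0,0,0]]]'
python3 - <<'E'
from h import *
np.set_printoptions(precision=4,suppress=True)
for n in ("scene","side"):
    im=camera(n); crop(im[:,:,::-1],*((180,60,380,220) if n=='side' else (110,60,310,220)),3.5,f'{n}21c.png')
s=read_state();print(s['width'],s['ee_pos'],s['ft_force'])
E
```

```text
time: 40.65
ee_pos: [0.542, -0.3157, 0.0846]
eef_rot: [-0.23, -0.213, 0.695, -0.647]
ft_force: [-0.6, -8.3, 6.6]
width: 0.0249
time: 41.45
ee_pos: [0.5462, -0.2105, 0.1572]
eef_rot: [-0.231, -0.216, 0.69, -0.651]
ft_force: [0.7, 0.4, -0.8]
width: 0.0586
time: 41.75
ee_pos: [0.4697, -0.1423, 0.2157]
eef_rot: [-0.23, -0.216, 0.693, -0.649]
ft_force: [0.8, -0.7, 1.1]
width: 0.0771
0.08326459568818195 [ 0.4704 -0.1428  0.2155] [0.7069 0.3848 1.324 ]
```

View pics/scene21c.png

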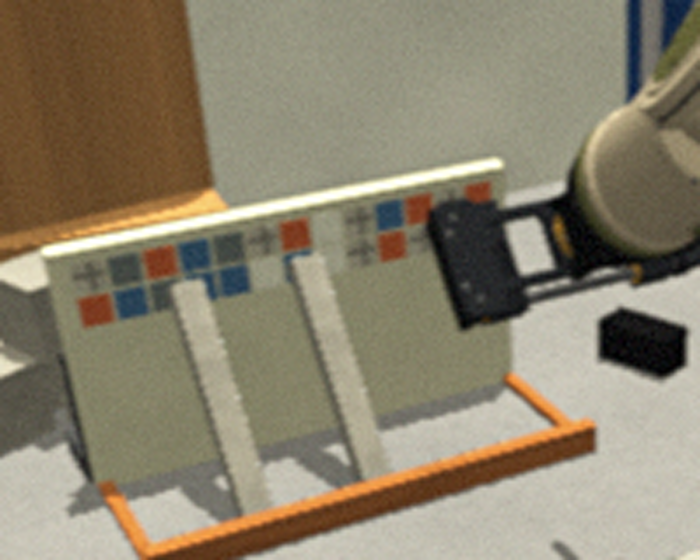

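View pics/side21c.png

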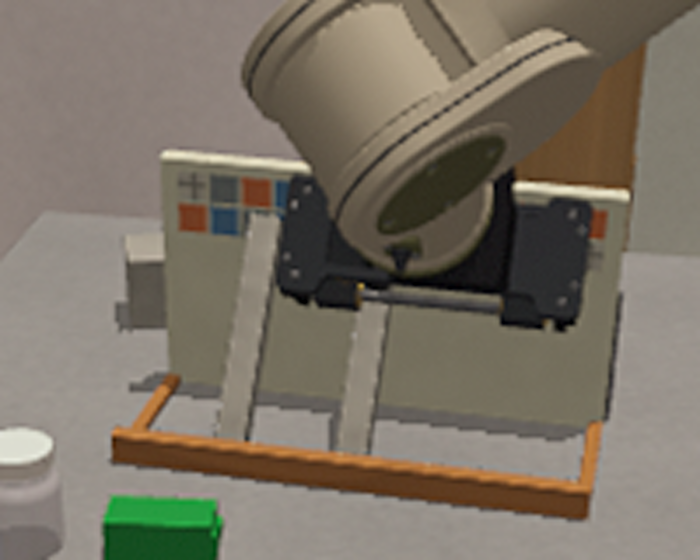

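```bash
python3 -m inch '[[[0,0.3,0,0.1486,-0.0104,0,0],[0,0.3,0,0.1486,-0.0104,0,0],[0,0.3,0,0.1486,-0.0104,0,0],[0,0.3,0,0.1486,-0.0104,0,0],[0,0.3,0,0.1486,-0.0104,0,0],[0,0.3,0,0.1486,-0.0104,0,0],[0,0.3,0,0.1486,-0.0104,0,0]]]'
python3 -m inch '[[[-0.17,0.4,0,0,0,0.1205,0],[-0.17,0.4,0,0,0,0.1205,0],[-0.17,0.4,0,0,0,0.1205,0],[-0.17,0.4,0,0,0,0.1205,0],[-0.17,0.4,0,0,0,0.1205,0],[-0.17,0.4,0,0,0,0.1205,0]]]'
python3 -m inch '[[[-0.2,0.47,-0.2,0,0,0.1205,0],[-0.2,0.47,-0.2,0,0,0.1205,0],[-0.2,0.47,-0.2,0,0,0.1205,0],[-0.2,0.47,-0.2,0,0,0.1205,0],[-0.2,0.47,-0.2,0,0,0.1205,0],[-0.2,0.47,-0.2,0,0,0.1205,0],[-0.2,0.47,-0.2,0,0,0.1205,0]]]'
python3 - <<'E'
from h import *
np.set_printoptions(precision=4,suppress=True)
for n in ("wrist","side","scene"):
    im=camera(n); cv2.imwrite(f"pics/{n}22.png",im[:,:,::-1])
    if n!='wrist': crop(im[:,:,::-1],*((200,80,360,220) if n=='side' else (110,80,290,230)),4,f'{n}22c.png')
s=read_state();print(s['width'],s['ee_pos'],s['joint_positions'])
print(R.from_quat(s['eef_rot']).as_matrix().round(3))
E
```

```text
time: 42.55
ee_pos: [0.4709, -0.1133, 0.2152]
eef_rot: [0.522, 0.482, -0.515, 0.479]
ft_force: [-0.4, -1.0, -0.3]
width: 0.0869
time: 43.15
ee_pos: [0.4505, -0.0616, 0.214]
eef_rot: [0.302, 0.641, -0.301, 0.638]
ft_force: [0.0, -0.0, -0.7]
width: 0.087
time: 43.85
ee_pos: [0.4265, -0.0045, 0.1905]
eef_rot: [0.047, 0.707, -0.046, 0.704]
ft_force: [-0.1, 1.0, -0.5]
width: 0.087
0.08691989630312719 [ 0.4265 -0.0043  0.1906] [-0.1604 -0.0848  0.0616  1.9936  0.0036  1.2376  1.3422]
[[-0.005  0.128  0.992]
 [ 0.001  0.992 -0.128]
 [-1.     0.001 -0.005]]
```

View pics/wrist22.png

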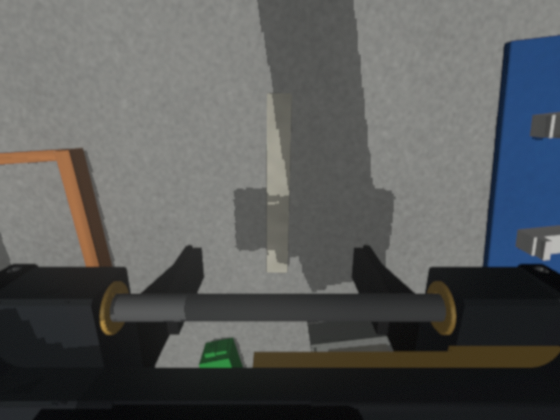

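View pics/side22c.png

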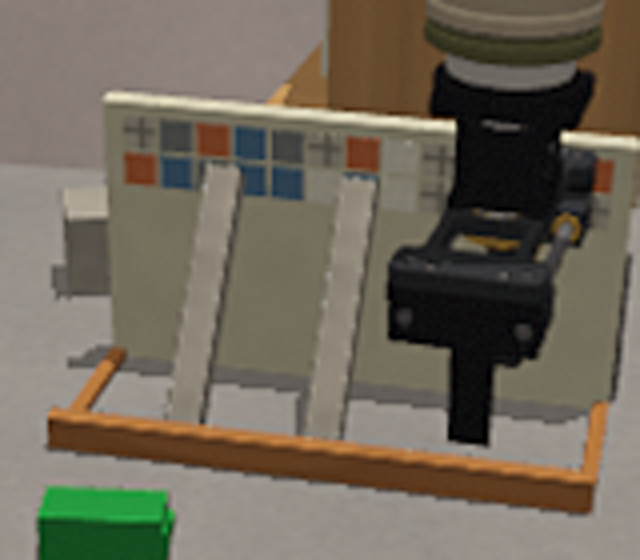

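View pics/scene22c.png

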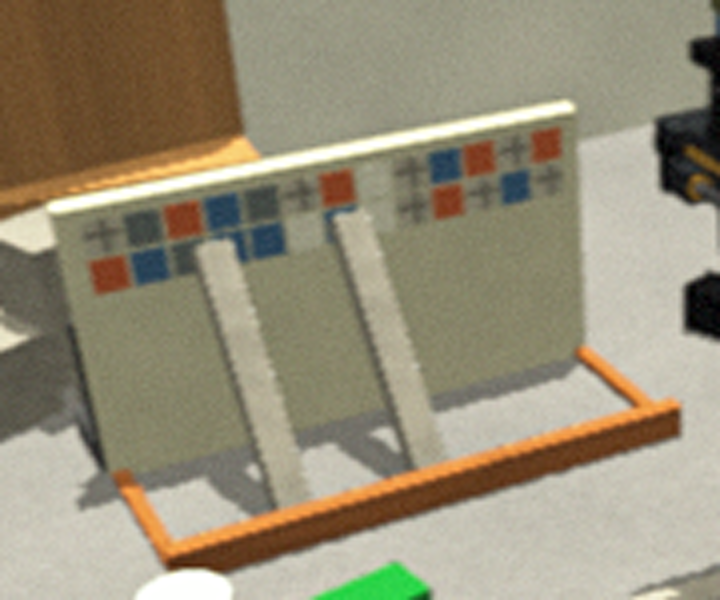

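Run:
```python
from h import *
np.set_printoptions(precision=4,suppress=True)
W=get_calibration('wrist');S=get_calibration('side');C=get_calibration('scene')
h=cast(W,[(267,95),(292,95),(288,272),(267,272)],.025);print(h,h.mean(0))
k=lambda x,y,o:(o[0]+x/4,o[1]+y/4)
s=(200,80);c=(110,80)
lean(S,k(222,166,s),k(190,423,s),C,k(216,242,c),k(290,502,c))
lean(S,k(358,178,s),k(324,437,s),C,k(351,215,c),k(427,468,c))
```

```text
[[ 0.3254 -0.001   0.025 ]
 [ 0.3286  0.0238  0.025 ]
 [ 0.5246 -0.0034  0.025 ]
 [ 0.5214 -0.0282  0.025 ]] [ 0.425  -0.0022  0.025 ]
top [[-0.0965  0.1124  0.1746]] elev 61.19446177402801 skew 0.9921036626541034 center est [-0.0974  0.0752  0.081 ]
top [[0.0028 0.1166 0.1727]] elev 57.46932891688789 skew 0.049803533785853456 center est [0.0027 0.0734 0.0817]
```

```bash
python3 -m inch '[[[0,0.01,-0.4,0,0,0,0.3],[0,0.01,-0.8,0,0,0,0.3],[0,0.01,-0.8,0,0,0,0.3]]]'
python3 -m inch '[[[0,0,-0.4,0,0,0,0.3],[0,0,-0.71,0,0,0,0.3],[0,0,-0.71,0,0,0,0.3],[0,0,-0.71,0,0,0,1],[0,0,-0.71,0,0,0,1],[0,0,-0.71,0,0,0,1],[0,0,-0.71,0,0,0,1],[0,0,-0.71,0,0,0,1],[0,0,-0.71,0,0,0,1]]]' 40
python3 -m inch '[[[0,0,0,0,0,0,1],[0,0,0,0,0,0,1],[0,0,0.2,0,0,0,1],[0,0,0.6,0,0,0,1],[0,0,1,0,0,0,1],[0,0,1,0,0,0,1],[0,0,1,0,0,0,1]]]'
```

```text
time: 44.3
ee_pos: [0.4224, -0.0034, 0.0901]
eef_rot: [0.044, 0.711, -0.045, 0.701]
ft_force: [0.2, -0.3, 0.1]
width: 0.0708
time: 45.2
ee_pos: [0.4268, -0.0032, 0.0101]
eef_rot: [0.045, 0.707, -0.044, 0.704]
ft_force: [-1.6, -1.5, 7.1]
width: 0.0243
time: 45.9
ee_pos: [0.4267, -0.0029, 0.13]
eef_rot: [0.044, 0.707, -0.043, 0.705]
ft_force: [-0.5, 0.1, -3.1]
width: 0.0247
```

```bash
python3 -m inch '[[[0.1,0,0.8,0,0,-0.1205,1],[0.1,0,0.8,0,0,-0.1205,1],[0.1,0,0.8,0,0,-0.1205,1],[0.1,0,0.8,0,0,-0.1205,1],[0.1,0,0.8,0,0,-0.1205,1],[0.1,0,0.8,0,0,-0.1205,1]]]'
python3 -m inch '[[[0.145,-0.68,0,0,0,-0.1205,1],[0.145,-0.68,0,0,0,-0.1205,1],[0.145,-0.68,0,0,0,-0.1205,1],[0.145,-0.68,0,0,0,-0.1205,1],[0.145,-0.68,0,0,0,-0.1205,1],[0.145,-0.68,0,0,0,-0.1205,1]]]'
python3 -m inch '[[[0,-0.9,0.1,-0.1607,0.0112,0,1],[0,-0.9,0.1,-0.1607,0.0112,0,1],[0,-0.9,0.1,-0.1607,0.0112,0,1],[0,-0.9,0.1,-0.1607,0.0112,0,1],[0,-0.9,0.1,-0.1607,0.0112,0,1],[0,-0.9,0.1,-0.1607,0.0112,0,1],[0,-0.9,0.1,-0.1607,0.0112,0,1],[0,-0.9,0.1,-0.1607,0.0112,0,1]]]'
python3 -m inch '[[[0,-0.98,0,0,0,0,1],[0,-0.98,0,0,0,0,1],[0,-0.98,-0.3,0,0,0,1],[0,-0.98,-0.3,0,0,0,1],[0,-0.98,-0.3,0,0,0,1]]]'
python3 - <<'E'
from h import *
np.set_printoptions(precision=4,suppress=True)
for n in ("scene",):
    im=camera(n); cv2.imwrite(f"pics/{n}23.png",im[:,:,::-1])
s=read_state();print(s['width'],s['ee_pos'],s['ft_force'],s['joint_positions'])
print(R.from_quat(s['eef_rot']).as_matrix().round(3))
E
```

```text
time: 46.5
ee_pos: [0.4375, -0.0031, 0.2235]
eef_rot: [0.303, 0.642, -0.302, 0.637]
ft_force: [0.3, -1.0, -2.5]
width: 0.0248
time: 47.1
ee_pos: [0.4552, -0.0846, 0.2241]
eef_rot: [0.517, 0.485, -0.516, 0.481]
ft_force: [-0.5, 1.3, -1.9]
width: 0.0247
time: 47.9
ee_pos: [0.4555, -0.1905, 0.2343]
eef_rot: [-0.197, -0.195, 0.701, -0.658]
ft_force: [-0.2, 0.3, -3.2]
width: 0.0249
time: 48.4
ee_pos: [0.4553, -0.3107, 0.2017]
eef_rot: [-0.203, -0.192, 0.702, -0.655]
ft_force: [0.1, 1.0, -2.2]
width: 0.0246
0.024475647274328365 [ 0.4562 -0.31    0.2023] [ 0.411   0.1849 -2.0558] [-0.1137  0.2054  0.0506  2.0426  1.0345  1.3137 -0.6414]
[[-0.058  0.998 -0.034]
 [-0.842 -0.067 -0.535]
 [-0.536 -0.002  0.844]]
```

View pics/scene23.png

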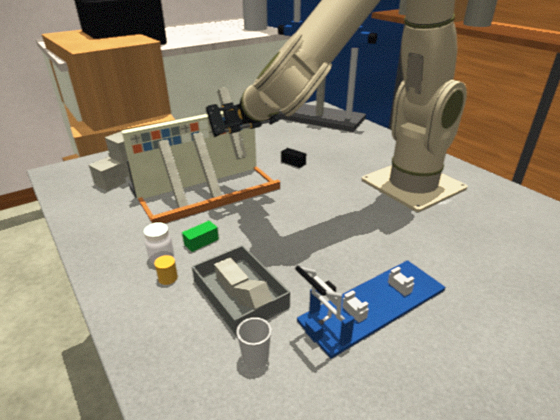

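```bash
python3 -m inch '[[[0,0,-0.2,0,0,0,1],[0,0,-0.5,0,0,0,1],[0,0,-0.75,0,0,0,1],[0,0,-0.9,0,0,0,1],[0,0,-0.9,0,0,0,1]]]'
python3 -m inch '[[[0,0,-0.02,0,0,0,1],[0,0,-0.04,0,0,0,1],[0,0,-0.04,0,0,0,1]]]'
```

```text
time: 48.95
ee_pos: [0.4564, -0.3091, 0.0928]
eef_rot: [-0.202, -0.192, 0.701, -0.656]
ft_force: [-0.0, -0.3, -3.4]
width: 0.0244
time: 49.25
ee_pos: [0.4569, -0.3104, 0.0905]
eef_rot: [-0.203, -0.189, 0.702, -0.656]
ft_force: [1.0, -0.9, 5.0]
width: 0.0245
```

Bench contact. Next I slide the foot to the stop.

```bash
python3 -m inch '[[[0,0.02,0,0,0,0,1],[0,0.04,0,0,0,0,1],[0,0.06,0,0,0,0,1],[0,0.06,0,0,0,0,1]]]'
python3 -m inch '[[[0,0.02,0,0,0,0,1],[0,0.03,0,0,0,0,1],[0,0.03,0,0,0,0,1]]]'
```

```text
time: 49.65
ee_pos: [0.4564, -0.3044, 0.0912]
eef_rot: [-0.203, -0.188, 0.703, -0.656]
ft_force: [1.3, -5.9, 7.6]
width: 0.025
time: 49.95
ee_pos: [0.4561, -0.3019, 0.0918]
eef_rot: [-0.202, -0.187, 0.703, -0.655]
ft_force: [2.3, -11.0, 9.0]
width: 0.0246
```

```bash
python3 -m inch '[[[0,-0.02,-0.015,0.006,-0.0004,0,1],[0,-0.047,-0.035,0.0125,-0.0009,0,1],[0,-0.047,-0.035,0.0125,-0.0009,0,1]]]'
python3 -m inch '[[[0,0,0,0,0,0,0.7],[0,0,0,0,0,0,0.5],[0,0,0,0,0,0,0.4],[0,0,0,0,0,0,0.4],[0,0.2,0.15,0,0,0,0.4],[0,0.5,0.37,0,0,0,0.4],[0,0.8,0.6,0,0,0,0.3],[0,0.8,0.6,0,0,0,0.3]]]'
python3 -m inch '[[[0.3,0.6,0.5,0,0,0,0],[0.5,0.9,0.5,0,0,0,0],[0.5,0.9,0.5,0,0,0,0],[0.5,0.9,0.5,0,0,0,0]]]'
python3 - <<'E'
from h import *
np.set_printoptions(precision=4,suppress=True)
for n in ("scene","side"):
    im=camera(n); crop(im[:,:,::-1],*((180,60,380,220) if n=='side' else (110,60,310,220)),3.5,f'{n}24c.png')
s=read_state();print(s['width'],s['ee_pos'],s['ft_force'])
E
```

```text
time: 50.25
ee_pos: [0.4557, -0.3085, 0.0878]
eef_rot: [-0.231, -0.213, 0.695, -0.647]
ft_force: [0.3, -10.0, 10.4]
width: 0.0247
time: 51.05
ee_pos: [0.4589, -0.2039, 0.1589]
eef_rot: [-0.232, -0.216, 0.69, -0.65]
ft_force: [1.3, 0.2, -0.1]
width: 0.0588
time: 51.45
ee_pos: [0.5188, -0.096, 0.2171]
eef_rot: [-0.232, -0.217, 0.691, -0.65]
ft_force: [-0.4, -0.0, -0.1]
width: 0.083
0.08555182983276909 [ 0.5161 -0.1005  0.216 ] [ 0.2932  0.2397 -0.0046]
```

View pics/scene24c.png

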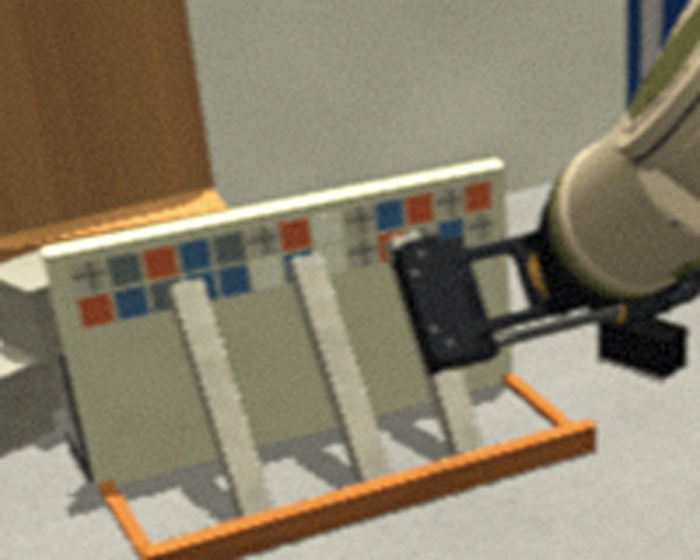

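```bash
python3 -m inch '[[[0.1,0.8,0.3,0.1486,-0.0104,0,0],[0.1,0.8,0.3,0.1486,-0.0104,0,0],[0.1,0.8,0.3,0.1486,-0.0104,0,0],[0.1,0.8,0.3,0.1486,-0.0104,0,0],[0.1,0.8,0.3,0.1486,-0.0104,0,0],[0.1,0.8,0.3,0.1486,-0.0104,0,0],[0.1,0.8,0.3,0.1486,-0.0104,0,0]]]'
python3 -m inch '[[[0.3,0.8,0,0,0,0.0111,0],[0.3,0.8,0,0,0,0.0111,0],[0.3,0.8,0,0,0,0.0111,0]]]'
python3 -m inch '[[[0.3,0.8,0,0,0,0,0.2],[0.3,0.8,0,0,0,0,0.2],[0.3,0.8,0,0,0,0,0.2]]]'
python3 -m inch '[[[0.3,0.9,0,0,0,0,0.2],[0.3,0.9,0,0,0,0,0.2],[0.3,0.9,0,0,0,0,0.2],[0.3,0.9,0,0,0,0,0.2]]]'
python3 - <<'E'
from h import *
np.set_printoptions(precision=4,suppress=True)
for n in ("wrist","scene","side"):
    im=camera(n); cv2.imwrite(f"pics/{n}25.png",im[:,:,::-1])
    if n!='wrist': crop(im[:,:,::-1],*((200,80,360,220) if n=='side' else (110,80,290,230)),4,f'{n}25c.png')
s=read_state();print(s['width'],s['ee_pos'],s['ft_force'])
E
```

```text
time: 52.25
ee_pos: [0.5273, -0.0105, 0.2528]
eef_rot: [0.523, 0.482, -0.515, 0.478]
ft_force: [0.2, -0.4, -0.3]
width: 0.0869
time: 52.55
ee_pos: [0.5634, 0.0965, 0.251]
eef_rot: [0.5, 0.505, -0.496, 0.499]
ft_force: [-0.4, 0.3, -0.6]
width: 0.0871
time: 52.85
ee_pos: [0.5988, 0.1928, 0.2503]
eef_rot: [0.5, 0.505, -0.496, 0.499]
ft_force: [-2.3, 0.5, 0.4]
width: 0.0726
time: 53.25
ee_pos: [0.635, 0.2967, 0.2502]
eef_rot: [0.5, 0.503, -0.498, 0.499]
ft_force: [0.1, -1.0, -0.0]
width: 0.0695
0.06950046370785055 [0.6361 0.2927 0.252 ] [-0.1761 -0.4436  0.7845]
```

View pics/wrist25.png

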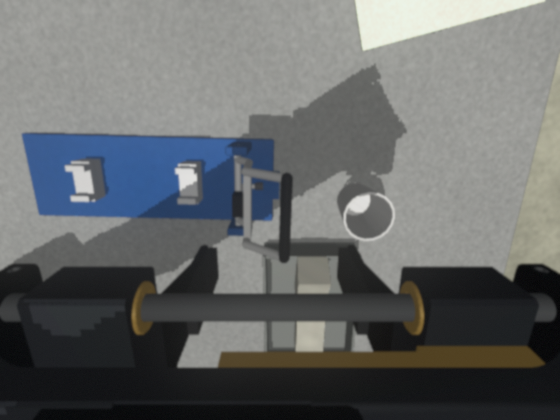

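View pics/side25.png

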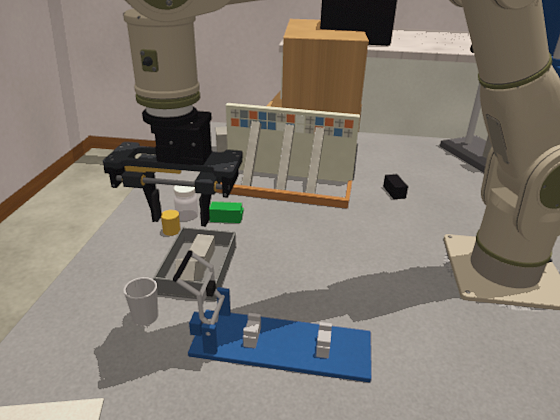

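View pics/scene25c.png

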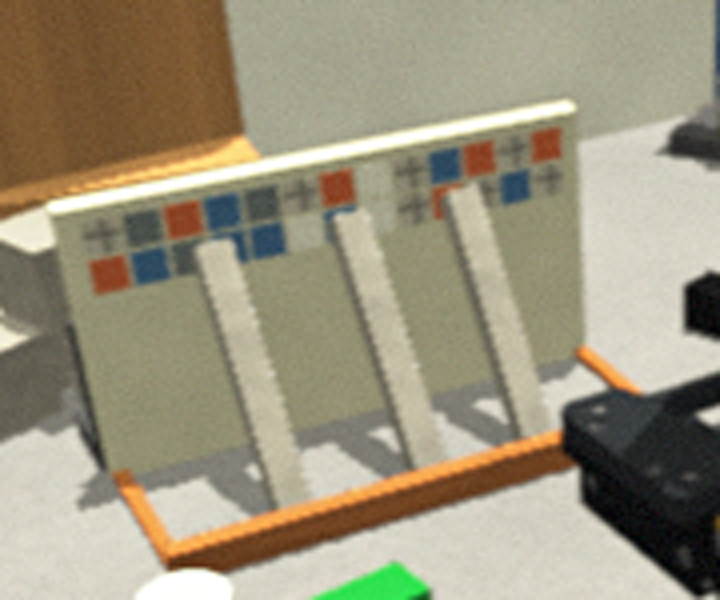

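View pics/side25c.png

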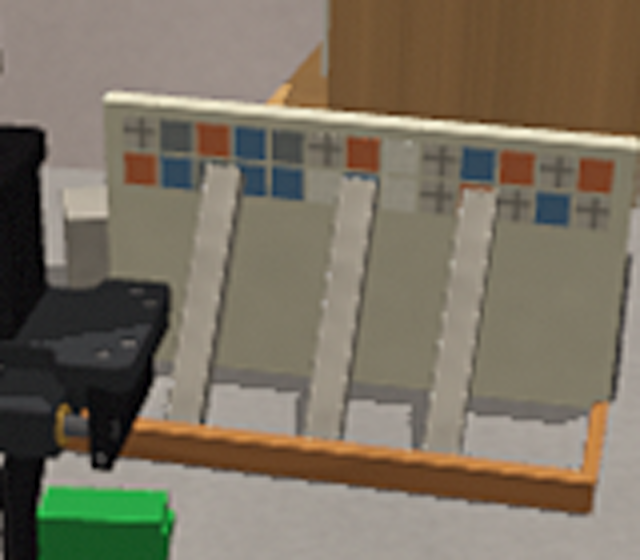

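Run:
```python
from h import *
np.set_printoptions(precision=4,suppress=True)
W=get_calibration('wrist');S=get_calibration('side')
print('rod',cast(W,[(286,178),(285,258),(286,218)],.16), 'beaker',cast(W,[(345,216),(395,216)],.075))
print('rod tri',tri(W,(286,218),S,(183,266)))
```

```text
rod [[0.642  0.3239 0.16  ]
 [0.6418 0.2498 0.16  ]
 [0.6423 0.2884 0.16  ]] beaker [[0.7133 0.2613 0.075 ]
 [0.7713 0.2613 0.075 ]]
rod tri [0.6427 0.2864 0.1541]
```

```bash
python3 -m inch '[[[0.03,-0.02,-0.4,0,0,0,0.2],[0.03,-0.02,-0.7,0,0,0,0.2],[0.03,-0.02,-0.93,0,0,0,0.2],[0.03,-0.02,-0.93,0,0,0,0.2],[0.03,-0.02,-0.93,0,0,0,1],[0.03,-0.02,-0.93,0,0,0,1],[0.03,-0.02,-0.93,0,0,0,1],[0.03,-0.02,-0.93,0,0,0,1],[0.03,-0.02,-0.93,0,0,0,1],[0.03,-0.02,-0.93,0,0,0,1]]]' 20
python3 -m inch '[[[0,0,0,0,0,0,1],[0,0,0,0,0,0,1],[0,0,0,0,0,0,1]]]'
python3 - <<'E'
from h import *
np.set_printoptions(precision=4,suppress=True)
for n in ("side",):
    im=camera(n); crop(im[:,:,::-1],120,150,320,370,3,'s26.png')
s=read_state();print(s['width'],s['ee_pos'],s['ft_force'])
E
```

```text
time: 54.4
ee_pos: [0.6395, 0.2927, 0.1412]
eef_rot: [0.502, 0.502, -0.497, 0.499]
ft_force: [-0.5, 0.5, -0.3]
width: 0.0301
time: 54.7
ee_pos: [0.6405, 0.2926, 0.1414]
eef_rot: [0.503, 0.502, -0.497, 0.499]
ft_force: [5.8, 0.0, -0.2]
width: 0.0091
0.008951492658219748 [0.6405 0.2926 0.1413] [ 6.0163  1.5258 -0.6247]
```

View pics/s26.png

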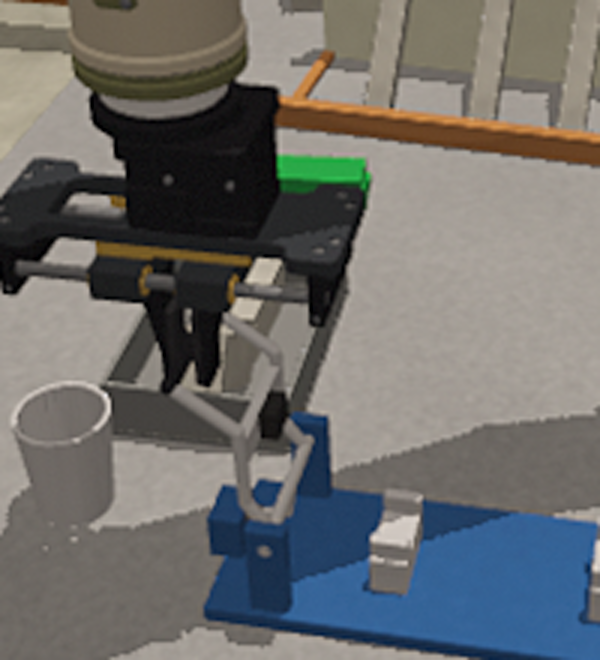

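```bash
python3 -m inch '[[[-0.085,0,0.037,0,0,0,1],[-0.175,0,0.067,0,0,0,1],[-0.26,0,0.09,0,0,0,1],[-0.354,0,0.104,0,0,0,1],[-0.447,0,0.108,0,0,0,1],[-0.54,0,0.104,0,0,0,1],[-0.633,0,0.088,0,0,0,1],[-0.725,0,0.067,0,0,0,1]]]'
python3 -m inch '[[[-0.0875,0,-0.0325,0,0,0,1],[-0.17,0,-0.0725,0,0,0,1],[-0.249,0,-0.1225,0,0,0,1],[-0.323,0,-0.179,0,0,0,1],[-0.39,0,-0.243,0,0,0,1],[-0.45,0,-0.313,0,0,0,1],[-0.506,0,-0.39,0,0,0,1],[-0.551,0,-0.472,0,0,0,1],[-0.567,0,-0.5,0,0,0,1],[-0.567,0,-0.5,0,0,0,1]]]'
python3 - <<'E'
from h import *
np.set_printoptions(precision=4,suppress=True)
for n in ("side",):
    im=camera(n); crop(im[:,:,::-1],170,150,390,390,2.5,'s27.png')
s=read_state();print(s['width'],s['ee_pos'],s['ft_force'])
E
```

```text
time: 55.55
ee_pos: [0.5519, 0.294, 0.1495]
eef_rot: [0.502, 0.503, -0.496, 0.499]
ft_force: [1.7, 5.4, -1.7]
width: 0.0094
time: 56.55
ee_pos: [0.4856, 0.295, 0.0909]
eef_rot: [0.504, 0.502, -0.495, 0.499]
ft_force: [3.7, 6.0, 7.0]
width: 0.0093
0.009322643249812334 [0.4856 0.295  0.0909] [3.4545 6.8538 7.3659]
```

View pics/s27.png

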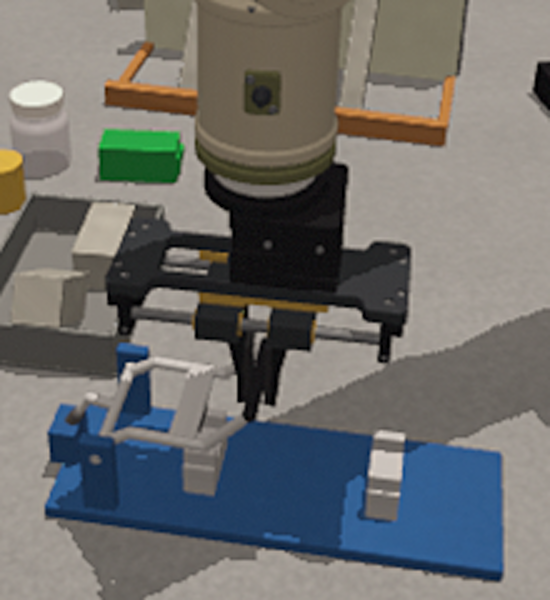

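```bash
python3 -m inch '[[[0,0,0,0,0,0,0.6],[0,0,0,0,0,0,0.3],[0,0,0,0,0,0,0.2],[0,0,0,0,0,0,0.2],[0,0,0.4,0,0,0,0.2],[0,0,0.8,0,0,0,0],[0,0,1,0,0,0,0],[0,0,1,0,0,0,0]]]'
python3 -m inch '[[[0,-0.5,0.8,0,0,0,0],[0,-0.9,0.8,0,0,0,0],[0,-0.9,0.8,0,0,0,0],[0,-0.9,0.8,0,0,0,0],[0,-0.9,0.8,0,0,0,0]]]'
python3 -m inch '[[[-0.3,-0.5,0.2,0,0,0,0],[-0.3,-0.5,0.2,0,0,0,0],[-0.3,-0.5,0.2,0,0,0,0],[-0.3,-0.5,0.2,0,0,0,0],[-0.3,-0.5,0.2,0,0,0,0]]]'
python3 - <<'E'
from h import *
np.set_printoptions(precision=4,suppress=True)
for n in ("scene","side"):
    im=camera(n); cv2.imwrite(f"pics/{n}28.png",im[:,:,::-1]); 
s=read_state();print(s['width'],s['ee_pos'],s['ft_force'])
E
```

```text
time: 57.4
ee_pos: [0.4858, 0.2935, 0.213]
eef_rot: [0.504, 0.501, -0.495, 0.499]
ft_force: [-0.3, -0.0, -1.4]
width: 0.0652
time: 57.9
ee_pos: [0.4844, 0.1838, 0.3045]
eef_rot: [0.502, 0.502, -0.498, 0.498]
ft_force: [-1.1, 0.5, -0.9]
width: 0.0865
time: 58.4
ee_pos: [0.4481, 0.126, 0.3276]
eef_rot: [0.501, 0.503, -0.497, 0.499]
ft_force: [0.7, 0.8, -0.2]
width: 0.0876
0.08685732725293051 [0.4482 0.1257 0.3279] [0.8906 0.4332 0.7145]
```

View pics/side28.png

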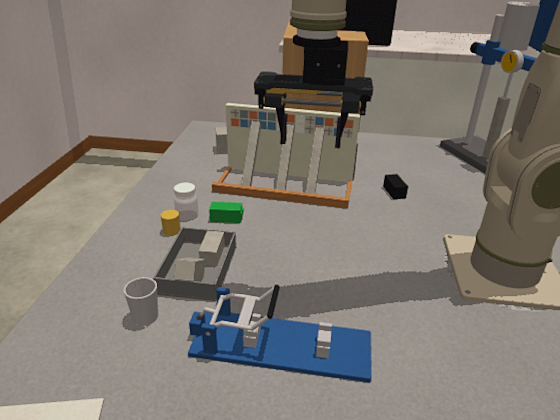

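View pics/scene28.png

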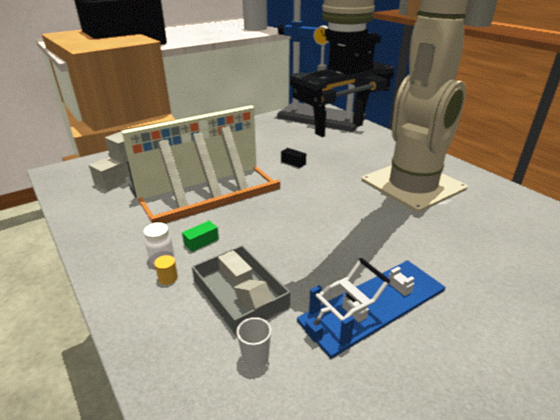

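```bash
python3 -m inch '[[[0.4,-0.8,0,0,0,0,0],[0.4,-0.8,0,0,0,0,0],[0.4,-0.8,0,0,0,0,0]]]'
python3 -m inch '[[[0.4,-0.8,0,0,0,0,0],[0.4,-0.8,0,0,0,0,0],[0.4,-0.8,0,0,0,0,0]]]'
python3 -m inch '[[[0,-0.8,-0.2,0,0,0,0],[0,-0.8,-0.2,0,0,0,0],[0,-0.8,-0.2,0,0,0,0],[0,-0.8,-0.2,0,0,0,0]]]'
python3 - <<'E'
from h import *
np.set_printoptions(precision=4,suppress=True)
im=camera('wrist'); cv2.imwrite(f"pics/wrist29.png",im[:,:,::-1]); 
im=camera('scene'); crop(im[:,:,::-1],180,230,300,350,5,'scene29c.png')
s=read_state();print(s['width'],s['ee_pos'],s['ft_force'])
E
```

```text
time: 58.8
ee_pos: [0.498, 0.0232, 0.3279]
eef_rot: [0.503, 0.5, -0.5, 0.497]
ft_force: [-0.1, 0.1, 0.3]
width: 0.0869
time: 59.1
ee_pos: [0.5455, -0.0729, 0.3275]
eef_rot: [0.502, 0.5, -0.5, 0.497]
ft_force: [-1.4, -0.5, -1.0]
width: 0.0867
time: 59.5
ee_pos: [0.5444, -0.1637, 0.3039]
eef_rot: [0.502, 0.502, -0.498, 0.498]
ft_force: [1.0, 0.9, 0.0]
width: 0.0869
0.08675110063417145 [ 0.5449 -0.1617  0.3047] [-0.2503  0.5717  0.5104]
```

View pics/wrist29.png

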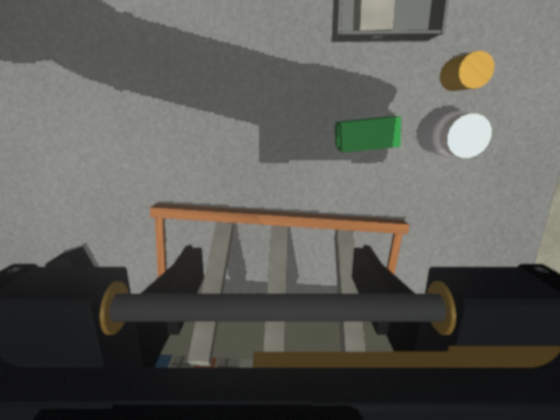

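View pics/scene29c.png

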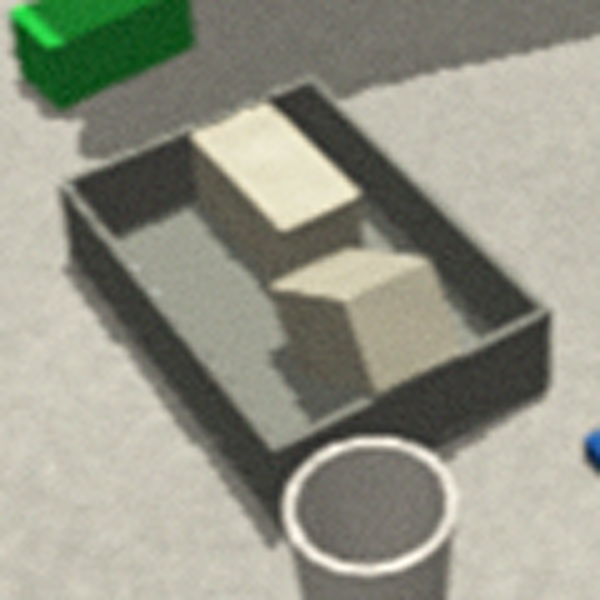

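Run:
```python
from h import *
a=cv2.imread('pics/side28.png'); crop(a,150,220,250,310,7,'side28t.png')
a=cv2.imread('pics/scene28.png'); crop(a,185,240,295,335,7,'scene28t.png')
```

```text
(no output)
```

View pics/side28t.png

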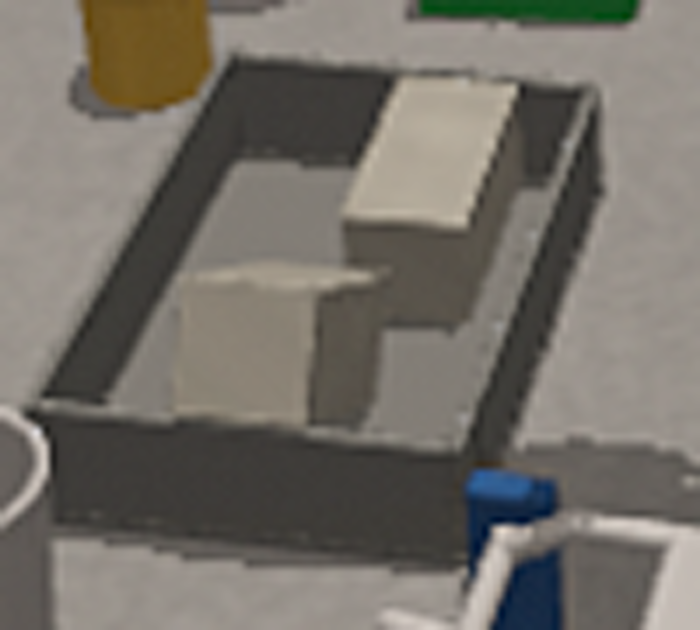

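View pics/scene28t.png

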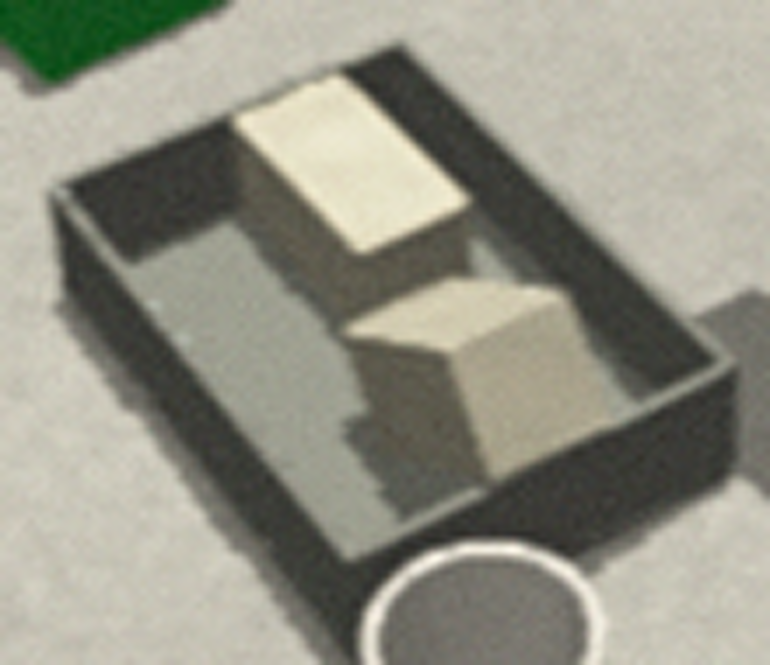

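Run:
```python
from h import *
np.set_printoptions(precision=4,suppress=True)
S=get_calibration('side');C=get_calibration('scene')
s=lambda x,y:(150+x/7,220+y/7); c=lambda x,y:(185+x/7,240+y/7)
print('+y face top, +x',tri(S,s(185,280),C,c(455,350)),' -x',tri(S,s(312,290),C,c(568,293)))
print('-y top -x?',tri(S,s(385,273),C,c(455,280)))
print('+y face bottom visible +x',tri(S,s(178,415),C,c(488,480)))
r=cast(C,[c(60,190),c(400,45),c(735,365),c(350,555)],.045); print('rim',r,r.mean(0))
r=cast(S,[s(235,60),s(597,95),s(460,450),s(35,405)],.045); print('rim',r,r.mean(0))
```

```text
+y face top, +x [0.6967 0.1836 0.081 ]  -x [0.6596 0.1829 0.0816]
-y top -x? [0.6595 0.1182 0.038 ]
+y face bottom visible +x [0.6972 0.1988 0.044 ]
rim [[0.7434 0.0223 0.045 ]
 [0.6205 0.0199 0.045 ]
 [0.6163 0.2035 0.045 ]
 [0.7425 0.2024 0.045 ]] [0.6807 0.112  0.045 ]
rim [[0.7379 0.0197 0.045 ]
 [0.614  0.0197 0.045 ]
 [0.6135 0.2006 0.045 ]
 [0.7385 0.2011 0.045 ]] [0.676  0.1103 0.045 ]
```

Run:
```python
from h import *
np.set_printoptions(precision=4,suppress=True)
W=get_calibration('wrist');S=get_calibration('side');C=get_calibration('scene')
print('wrist foot near stop top',stand(cast(W,[(225,224),(280,227),(345,231)],.03)))
print('wrist tops',stand(cast(W,[(201,360),(274,350),(355,350)],.172)))
k=lambda x,y,o:(o[0]+x/4,o[1]+y/4)
s=(200,80);c=(110,80)
for a,b in (((222,166),(216,242)),((358,178),(351,215)),((479,190),(464,188))):
    print('top tri',stand(tri(S,k(*a,s),C,k(*b,c))))
# where upper-face line meets: project a nominal bar and compare foot pixel
def nominal(x,el=53):
    e=np.radians(el); P=[]
    for t in (-.1,.1):
        y=.07+t*np.cos(e)-.0125*np.sin(e); z=.0875+t*np.sin(e)+.0125*np.cos(e)
        P.append(O+x*EX+y*EY+np.array([0,0,z]))
    return P
for x in (-.097,.003,.09):
    P=nominal(x); print(x,'side',proj(S,P).round(1).tolist(),'scene',proj(C,P).round(1).tolist())
```

```text
wrist foot near stop top [[ 0.0832 -0.0008  0.03  ]
 [ 0.0002 -0.0024  0.03  ]
 [-0.0986 -0.0034  0.03  ]]
wrist tops [[ 0.0855  0.1188  0.172 ]
 [ 0.0005  0.0978  0.172 ]
 [-0.0939  0.0905  0.172 ]]
top tri [[-0.0965  0.1124  0.1746]]
top tri [[0.0028 0.1166 0.1727]]
top tri [[0.0905 0.115  0.1744]]
-0.097 side [[245.7, 188.4], [255.9, 120.9]] scene [[185.5, 207.9], [162.9, 139.0]]
0.003 side [[279.8, 192.6], [289.7, 124.2]] scene [[218.9, 198.2], [197.2, 131.7]]
0.09 side [[310.2, 196.3], [319.7, 127.1]] scene [[246.0, 190.4], [225.0, 125.9]]
```

```bash
python3 -m inch '[[[0,0.5,0.5,0,0,0,0],[0,0.8,0.5,0,0,0,0],[0,0.8,0.5,0,0,0,0],[0,0.8,0.5,0,0,0,0]]]'
python3 - <<'E'
from h import *
print(close_job())
E
```

```text
time: 60.0
ee_pos: [0.5451, -0.0627, 0.3663]
eef_rot: [0.501, 0.504, -0.495, 0.501]
ft_force: [0.3, 0.1, 0.0]
width: 0.0874
the job is handed in; nothing more can be done
None
```

The job is handed in at about 60 s; no verdict came back. By my last checks everything is in place, with one piece lying untidily in the tray.

**What I did:**
- Swung the bail up until it stayed open.
- Moved both broken pieces from the stand to the grey tray.
- Leaned the cradle's bar against the wall, then the two bench bars (only two were there).
- Swung the bail back down shut.

**What the last checks showed:**
- **Bars:** all three lean against the wall at about x = -97, +3 and +90 mm of the stand, with their feet against the stop. Their top ends matched a well-leaned 53° bar within about 2 pixels in both fixed views. My separate angle estimate, made on bar1 and bar2 only, disagreed at 57–61°. I trust it less because the two views are too alike to fix the angle well.
- **Clamp:** the bail looked shut in the pictures, but I did not measure its angle.
- **Broken pieces:** one lies flat. The other rests tilted, with one end on the tray's rim. I put its centre about 43 mm from the tray's middle and 47 mm up, inside the limits. It had looked at rest since it was set down, so I left it.
- **Other objects:** I did not touch the jar, beaker, weight or the green and black look-alikes, and they looked unmoved.

**Slips on the way:** one mistyped row pulled the bail 10 mm sideways, at about 29 N, and I corrected it at once. Bar2 was pressed on the bench at about 33 N for a moment.

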